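# Dry a batch of carved blades under the bench blower

## Task

Draw the drying carriage back to its loading stop, away from the blower, and lay every carved blade that lies on the bench on it: flat, lengthways along a bay, in the middle of a bay of its own. Then slide the loaded carriage fully home to the stop at the blower, and only then start the blower: squeeze its trigger all the way, keep it squeezed while you push in the lock-on button beside it, and ease off the trigger so that it stays on by itself. Leave the blades lying in their bays, the carriage home and the blower locked on, and leave the other things on the bench alone.

Things in the scene. Friction and masses are not known exactly. Their poses are not given: they have to be found in the camera images.
- blade0: a carved pale wooden blade, pointed oval with two flat faces: 140 mm long, 34 mm wide in the middle, 26 mm thick, 85 g (may vary by 30 %), with a firm 8 mm steel stem standing out 28 mm at its -x end. Origin at the middle of the wood (13 mm above what it lies on), x axis along it towards the point, z up through the flat faces. Three or four are present; an absent one reads None
- blade1: a carved pale wooden blade, pointed oval with two flat faces: 140 mm long, 34 mm wide in the middle, 26 mm thick, 85 g (may vary by 30 %), with a firm 8 mm steel stem standing out 28 mm at its -x end. Origin at the middle of the wood (13 mm above what it lies on), x axis along it towards the point, z up through the flat faces. Three or four are present; an absent one reads None
- blade2: a carved pale wooden blade, pointed oval with two flat faces: 140 mm long, 34 mm wide in the middle, 26 mm thick, 85 g (may vary by 30 %), with a firm 8 mm steel stem standing out 28 mm at its -x end. Origin at the middle of the wood (13 mm above what it lies on), x axis along it towards the point, z up through the flat faces. Three or four are present; an absent one reads None
- blade3: a carved pale wooden blade, pointed oval with two flat faces: 140 mm long, 34 mm wide in the middle, 26 mm thick, 85 g (may vary by 30 %), with a firm 8 mm steel stem standing out 28 mm at its -x end. Origin at the middle of the wood (13 mm above what it lies on), x axis along it towards the point, z up through the flat faces. Three or four are present; an absent one reads None
- carriage (a joint): the drying carriage, a grey 160 x 365 mm deck (surface 50 mm above the bench, 12 mm thick) that slides on two rails; m along the slide: 0 = the loading stop (away from the blower), 0.12 = home at the stop beside the blower. Starts somewhere between; stays where it is left; about 3 N to slide
- bay0 (a point): bay 0 (nearest the blower): centre of the deck surface of a bay; its x axis runs along the bay (the way a blade should lie), y along the slide away from the blower, z up. Bays are 72 mm apart centre to centre. Bays are parted by aluminium ribs 6 mm thick and 12 mm high, only in the outer 35 mm at each end of a bay; the 90 mm between is open
- bay1 (a point): bay 1 (between): centre of the deck surface of a bay; its x axis runs along the bay (the way a blade should lie), y along the slide away from the blower, z up. Bays are 72 mm apart centre to centre. Bays are parted by aluminium ribs 6 mm thick and 12 mm high, only in the outer 35 mm at each end of a bay; the 90 mm between is open
- bay2 (a point): bay 2 (between): centre of the deck surface of a bay; its x axis runs along the bay (the way a blade should lie), y along the slide away from the blower, z up. Bays are 72 mm apart centre to centre. Bays are parted by aluminium ribs 6 mm thick and 12 mm high, only in the outer 35 mm at each end of a bay; the 90 mm between is open
- bay3 (a point): bay 3 (farthest from the blower, nearest the handle): centre of the deck surface of a bay; its x axis runs along the bay (the way a blade should lie), y along the slide away from the blower, z up. Bays are 72 mm apart centre to centre. Bays are parted by aluminium ribs 6 mm thick and 12 mm high, only in the outer 35 mm at each end of a bay; the 90 mm between is open
- handle (a point): centre of the top of the carriage's handle, an upright dark wooden block 55 mm (along the bays) x 18 mm (along the slide) x 45 mm high, standing on the deck's end away from the blower, 82 mm from the middle of bay 3; same axes as the bays
- blower: hand-held blower clamped belly-up on the station, so that its trigger faces up. Origin on the bench below the nozzle's tip, x axis along the blower to the nozzle (which points across the deck), y towards the side that carries the lock-on button, z up. The grip is 56 mm wide with its top 110 mm above the bench; the round motor housing ahead of it reaches 128 mm, 52 mm ahead of the trigger's centre
- trigger_top (a point): middle of the top face of the trigger, a black pad on top of the grip, 64 mm along the blower x 43 mm across, 132 mm above the bench at rest; same axes as the blower. The face moves down when squeezed
- trigger (a joint): m the trigger is squeezed (straight down): 0 = off, 0.012 = all the way in (stop); spring, about 3 N at first to 11 N all the way. Locked on, it is held by itself at about 0.006
- button_face (a point): middle of the exposed face of the lock-on button: black, round, 22 mm across, standing 14 mm out of a grey cheek (44 mm long, 16 thick, top 154 mm above the bench) at the trigger's +y side. 137 mm above the bench, 22 mm to +y of the trigger's middle. It looks to -y over the trigger's edge; fingers pressing the trigger down can push it by moving to +y. Axes as the blower
- lock_button (a joint): m the lock-on button is pushed in towards the blower's +y: 0 = out, 0.010 = fully in (it catches from 0.008 on); spring, 1 to 4 N. It is blocked unless the trigger is squeezed all the way. Pushed fully in and the trigger then eased, it stays in at about 0.008 and holds the trigger. Squeezing the trigger all the way again lets it spring out
- sanding_block: sanding block of dark wood and cork, 105 x 55 x 38 mm, 500 g, lying in the row among the blades (leave alone); origin at the middle of its underside
- tin: steel tin, 76 mm across, 110 mm high (leave alone); origin at the middle of its underside
- oil_bottle: amber bottle, 64 mm across, 170 mm high (leave alone); origin at the middle of its underside
- brush_cup: white cup, 80 mm across, 100 mm high (leave alone); origin at the middle of its underside
- mallet: hammer lying flat at the far left (leave alone); origin at the middle of its underside
- rasp: flat steel rasp with a wooden handle, 220 mm long, lying at the left (leave alone); origin at the middle of its underside
- wax_jar: glass jar, 72 mm across, 75 mm high (leave alone); origin at the middle of its underside
There are look-alikes about, which are no part of the job. Leave any blue or red look-alike of the blade2 alone.

How it is judged:
By the outcome, as a careful person would: the job done as asked, in the order asked, and still so for the second after the job is handed in, with the robot touching nothing.
Of blade0, blade1, blade2, blade3 only 3 to 4 are there at a start; the rules pass over those that are not, and their reading is None.
At some moment in a run one of blade0, blade1, blade2, blade3 may be knocked a few centimetres aside while the robot is not near it.
Once in a run the grip may slacken for a moment while it holds something.
It also fails if it takes over 210 s, if anything falls off the work surface, if the arm or the gripper's body presses on something with over 40 N, if the wrist force passes 120 N, or if a joint passes its speed limit or range.

## Robot

A 7-joint arm with a two-finger parallel gripper is mounted at the origin on the work surface. World frame = base frame: x ahead of the robot, y to its left, z up, the work surface at z = 0. Lengths are in m, angles in degrees, forces in N, time in s.
With the tool pointing down it reaches from about 0.425 to 0.875 m from the base axis. Payload 4.7 kg.
Tool frame: the origin (TCP) lies at the very end of the fingers, on their centre line; the grasp point (between the pads) lies 19 mm behind it (env.grip_point_offset is the distance from the TCP to the grasp point, in m); z points along the fingers, y is the line along which they close (so a half turn about z gives the same grasp; the last joint's range is limited). The gripper opens to 87 mm and grips with 3 to 60 N. Pads are 19 mm wide; open, the fingers measure 117 mm over their backs; the gripper's body (75 mm by 190 mm) begins 51 mm behind the grasp point.
Start: joints at [-66.114, 18.392, -4.016, 83.108, 1.295, 78.541, -3.26], TCP at [0.255, 0.598, 0.223] pointing down, gripper open.
Joint ranges: [-163.93, 163.93], [-17.29, 119.83], [-79.2, 71.16], [3.27, 140.29], [-89.18, 269.18], [5.43, 117.66], [-154.24, 154.24]. Speed limits (degrees/s): [147.25, 147.25, 180, 180, 180, 180, 180].

## Interface

Orientations are given as [roll, pitch, yaw] about the fixed x, y, z axes, in that order (R = Rz(yaw) Ry(pitch) Rx(roll)).
In Python, from cell import env gives the robot as it stands.
- The arm moves only by the tool jog_arm, never from a script. Its argument "motion" is a list of rows, each an object of numbers: "x", "y", "z": the shift along the tool's x, y, z in cm; "ax", "ay", "az": the turn, a rotation vector about the tool's x, y, z in degrees. In form: [{"x": .., "y": .., "z": .., "ax": .., "ay": .., "az": ..}, ...]. A call has exactly 5 rows; each row shifts and turns the commanded pose from where the row before left it, along the tool's axes as they then stand; what a row does not reach is not made up. A row lasts 1/10 s, in which the tool goes at most 50 mm and 8.59 degrees, less where a joint would pass 70% of its speed; a pose out of reach is approached as far as the arm can. A call is refused whole if a number of a shift passes 5 or a number of a turn 8.59, either way. A call with a gripper value outside its range is refused whole. "claw" is the gripper command: -1 is shut, 1 is fully open, values between are in proportion, set as the call begins (left out, the last holds). The fingers move at their own pace and stop on an object; "squeeze" is the grip in N (left out, the last holds). Time passes only in rows, so rows that do not move let the fingers close, or fill a call up. It gives the time, the measured TCP pose, the force, the opening and the grip force at its end, in the units of the state.
- env.get_obs(): the state, without advancing time (a new reading comes with each control period).
- env.read_camera(name): name is "side" or "top"; returns the picture (420x560x3 uint8, red, green, blue); there is no depth.
- env.camera_params(name): a dict with "fx", "fy", "cx", "cy" (pixels), "extrinsics" (4x4, takes a point from world to camera coordinates). Camera axes: x right, y up, looking along -z (the intrinsics and any distortion apply to the point x, -y, -z); pixel columns grow to the right and rows downward; lengths in m; the calibration is good to about 2 mm. A picture is of the moment at which its call begins. camera_params takes no time and is no camera call.
- env.sign_off(): hands the job in; it is judged then, once.
The state is a dict: "time_s": time; "qpos": joint angles; "joint_velocities": joint speeds; "effort": joint torques, N m; "tool_pos": TCP position; "tool_rot": TCP orientation; "force": force on the tool from outside, world axes, zero at the start; "wrist_torque": the same for the moment, N m; "grip_width": finger opening in m; "grasp_force": force on a finger pad.
Only numpy, scipy, OpenCV 4.12 (cv2) and the standard library are available. Lean on these libraries where they do the work, as an engineer would, in place of code of your own. Each camera call takes 0.05 s, during which the arm holds its last target. There are 200 camera calls.

## Working session

There is one attempt and no reset: what is moved stays moved. The work goes in short steps, Python scripts to look and compute and a tool call to move; the robot and the scene stay as the last step left them, time stands still between calls to the robot, and variables do not carry over. Pictures are saved under pics/ and viewed, at most 14 in all, crops included, and the job is handed in when it is done.

Besides the shell and the picture viewer there is one more tool, called as a command line: name --argument value ..., lists and objects as JSON in quotes. jog_arm: Moves the arm, as the interface text tells. Its arguments: {"type":"object","properties":{"motion":{"type":"array"},"claw":{"type":"number"},"squeeze":{"type":"number"}},"required":["motion"]}

```bash
ls; mkdir -p pics; cat > h.py <<'E'
import numpy as np,cv2
from scipy.spatial.transform import Rotation as R
from cell import env
def shot(cam,fn,crop=None,s=1):
    im=env.read_camera(cam)[:,:,::-1]
    cv2.imwrite('pics/full_'+fn,im)
    if crop: im=im[crop[1]:crop[3],crop[0]:crop[2]]
    if s!=1: im=cv2.resize(im,None,fx=s,fy=s,interpolation=cv2.INTER_CUBIC)
    cv2.imwrite('pics/'+fn,im)
def p2w(cam,u,v,z):
    p=env.camera_params(cam);E=np.array(p['extrinsics'])
    d=np.array([(u-p['cx'])/p['fx'],-(v-p['cy'])/p['fy'],-1.])
    Rm=E[:3,:3];c=-Rm.T@E[:3,3];d=Rm.T@d
    return c+d*(z-c[2])/d[2]
def w2p(cam,P):
    p=env.camera_params(cam);E=np.array(p['extrinsics'])
    q=E[:3,:3]@np.array(P)+E[:3,3]
    return p['cx']+p['fx']*q[0]/-q[2],p['cy']-p['fy']*q[1]/-q[2]
def st():
    o=env.get_obs();print({k:np.round(o[k],3).tolist() for k in('time_s','qpos','tool_pos','tool_rot','force','grip_width','grasp_force')})
E
python3 - <<'E'
from h import *
st()
for c in('top','side'):
    p=env.camera_params(c);print({k:np.round(v,3).tolist() for k,v in p.items()})
    shot(c,c+'1.png',s=1.42)
E
```

```text
pics
{'time_s': 0.0, 'qpos': [-66.113, 18.439, -4.017, 83.175, 1.295, 78.544, -3.258], 'tool_pos': [0.255, 0.597, 0.221], 'tool_rot': [-179.887, 0.005, 156.925], 'force': [0.33, -0.304, 0.235], 'grip_width': 0.087, 'grasp_force': 0.0}
{'fx': 463.816, 'fy': 463.816, 'cx': 283.858, 'cy': 218.081, 'extrinsics': [[-0.01, -1.0, 0.004, 0.019], [0.996, -0.01, 0.083, -0.453], [-0.083, 0.005, 0.997, -1.48], [0.0, 0.0, 0.0, 1.0]]}
{'fx': 422.862, 'fy': 422.862, 'cx': 278.485, 'cy': 214.541, 'extrinsics': [[0.92, -0.392, 0.01, -0.382], [0.252, 0.612, 0.75, -0.204], [-0.3, -0.687, 0.662, -1.245], [0.0, 0.0, 0.0, 1.0]]}
```

View pics/top1.png

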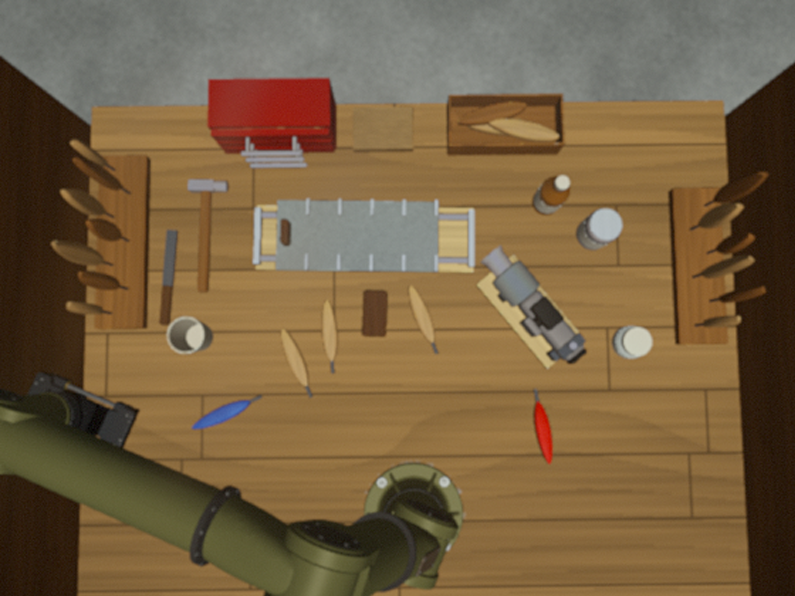

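View pics/side1.png

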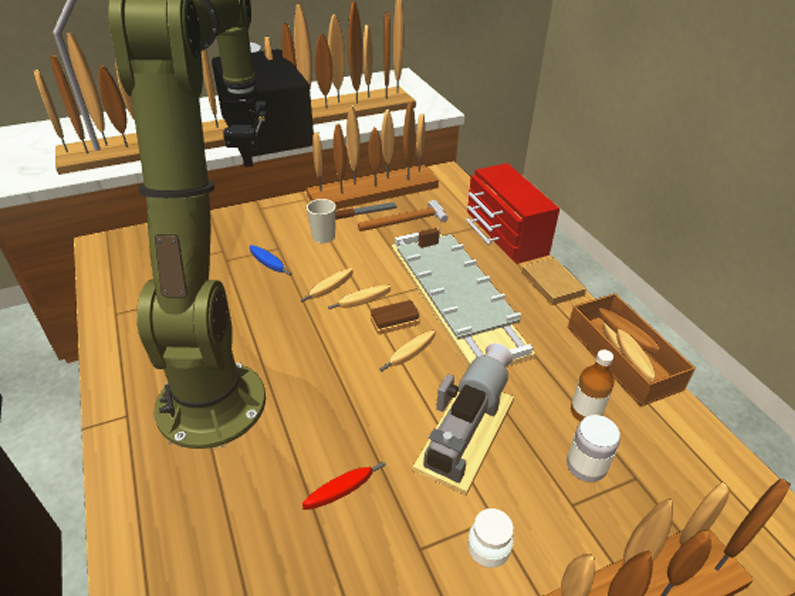

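The top view shows three pale blades at about (423,316), (330,335) and (295,360) in scaled pixels. The blue one (225,413), the red one (543,430) and the ones in the box are look-alikes. I'll confirm in an enlarged crop.

```bash
python3 - <<'E'
import cv2
im=cv2.imread('pics/full_top1.png')
c=cv2.resize(im[130:290,170:420],None,fx=3.2,fy=3.2,interpolation=cv2.INTER_CUBIC);cv2.imwrite('pics/c1.png',c)
E
```

```text
(no output)
```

View pics/c1.png

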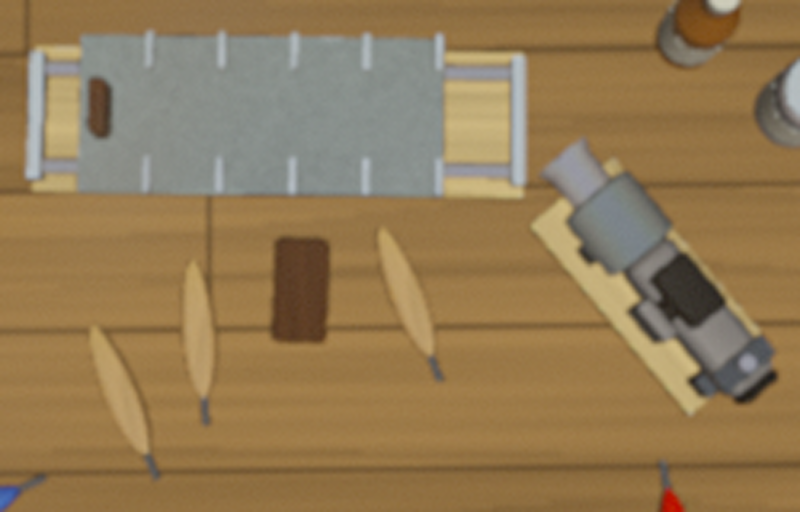

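The crop confirms three pale blades with grey stems: A with point (382,228) and wood end (433,354), B (193,261) to (205,399), and C (93,327) to (148,454). The handle is at (100,107), the trigger pad at (688,290) and the cheek at (655,320).

```bash
cat >> h.py <<'E'
def cw(x,y,z): return p2w('top',170+x/3.2-.35,130+y/3.2-.35,z)
E
python3 - <<'E'
from h import *
for n,a,b in(('A',(382,228),(433,354)),('B',(193,261),(205,399)),('C',(93,327),(148,454))):
    a=cw(*a,.015);b=cw(*b,.015);d=a-b;print(n,(a+b)/2,np.hypot(*d[:2]),np.degrees(np.arctan2(d[1],d[0])))
for x,y in((80,36),(442,36),(80,192),(442,194)):print('deck',cw(x,y,.05))
for x,y in((440,50),(367,50),(294,50),(222,50),(150,50),(438,172),(366,172),(292,172),(219,172),(147,172)):print('rib',cw(x,y,.062))
print('handle',cw(100,107,.095))
for x in((40,115),(520,118)):print('railends',cw(*x,.05))
for p in((688,290),(672,258),(653,285),(725,293),(690,327)):print('trig',cw(*p,.132))
print('cheek',cw(657,321,.154),'nozzle',cw(566,160,.1))
print('blk',cw(300,290,.038))
E
```

```text
A [ 0.44564024 -0.02820235  0.015     ] 0.1378627411166194 21.288220364484257
B [0.40824295 0.1827629  0.015     ] 0.14009992716305195 4.918705808284254
C [0.34805243 0.26181946 0.015     ] 0.13963272081888764 23.540415668500778
deck [0.70225101 0.29798321 0.05      ]
deck [ 0.69896089 -0.06493437  0.05      ]
deck [0.54451128 0.29704156 0.05      ]
deck [ 0.53909355 -0.0626399   0.05      ]
rib [ 0.68177734 -0.06203506  0.062     ]
rib [0.6824381  0.01054672 0.062     ]
rib [0.68309861 0.08310028 0.062     ]
rib [0.68374982 0.15463232 0.062     ]
rib [0.68440078 0.22613693 0.062     ]
rib [ 0.55931237 -0.05831576  0.062     ]
rib [0.5599829  0.01277548 0.062     ]
rib [0.56067179 0.08581326 0.062     ]
rib [0.56135111 0.15783603 0.062     ]
rib [0.56202086 0.22884495 0.062     ]
handle [0.6206627  0.26971662 0.095     ]
railends [0.62239029 0.33738283 0.05      ]
railends [ 0.61490924 -0.14166227  0.05      ]
trig [ 0.43468481 -0.28647584  0.132     ]
trig [ 0.46486208 -0.27233762  0.132     ]
trig [ 0.43968875 -0.25388027  0.132     ]
trig [ 0.43153748 -0.32098536  0.132     ]
trig [ 0.4000762  -0.28736669  0.132     ]
cheek [ 0.40474757 -0.25230113  0.154     ] nozzle [ 0.56377395 -0.17961993  0.1       ]
blk [0.44566904 0.07961279 0.038     ]
```

```bash
python3 - <<'E'
import cv2
im=cv2.imread('pics/full_side1.png')
c=cv2.resize(im[225:355,270:390],None,fx=4.5,fy=4.5,interpolation=cv2.INTER_CUBIC);cv2.imwrite('pics/c2.png',c)
E
```

```text
(no output)
```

View pics/c2.png

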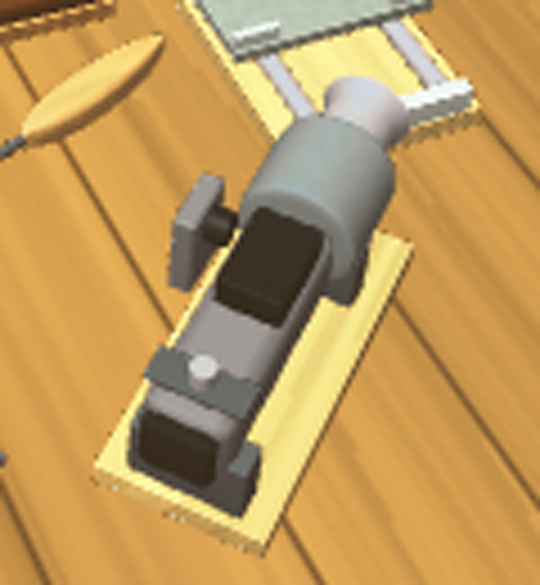

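```bash
cat >> h.py <<'E'
def plan(pos,yaw,n=None,step=3.0,rot=7.0):
    "rows (cm,deg) from the measured pose to pos (m), yaw (deg), tool down"
    o=env.get_obs();p=np.array(o['tool_pos']);r=R.from_euler('xyz',o['tool_rot'],degrees=True)
    g=R.from_euler('xyz',[180,0,yaw],degrees=True)
    rv=(r.inv()*g).as_rotvec(degrees=True);d=(np.array(pos)-p)*100
    m=n or int(np.ceil(max(np.linalg.norm(d)/step,np.linalg.norm(rv)/rot,1)))
    m=n or 5*int(np.ceil(m/5))
    print('world d cm',d.round(2),'rows',m)
    out=[]
    for i in range(m):
        s=r.inv().apply(d/m);out.append([*s.round(2),*(rv/m).round(2)]);r=r*R.from_rotvec(rv/m,degrees=True)
    for i in range(0,m,5):
        print('call:');[print('  ',[float(v) for v in o]) for o in out[i:i+5]]
E
python3 -c "
from h import *
plan([.62,.235,.2],180,step=3.6)"
```

```text
world d cm [ 36.54 -36.25  -2.16] rows 15
call:
   [-3.19, -1.27, 0.15, -0.01, -0.0, -1.54]
   [-3.15, -1.35, 0.15, -0.01, -0.0, -1.54]
   [-3.12, -1.44, 0.15, -0.01, -0.0, -1.54]
   [-3.08, -1.52, 0.15, -0.01, -0.0, -1.54]
   [-3.03, -1.6, 0.15, -0.01, -0.0, -1.54]
call:
   [-2.99, -1.68, 0.15, -0.01, -0.0, -1.54]
   [-2.94, -1.76, 0.15, -0.01, -0.0, -1.54]
   [-2.9, -1.84, 0.15, -0.01, -0.0, -1.54]
   [-2.84, -1.92, 0.15, -0.01, -0.0, -1.54]
   [-2.79, -1.99, 0.15, -0.01, -0.0, -1.54]
call:
   [-2.74, -2.07, 0.14, -0.01, -0.0, -1.54]
   [-2.68, -2.14, 0.14, -0.01, -0.0, -1.54]
   [-2.62, -2.21, 0.14, -0.01, -0.0, -1.54]
   [-2.56, -2.28, 0.14, -0.01, -0.0, -1.54]
   [-2.5, -2.35, 0.14, -0.01, -0.0, -1.54]
```

jog_arm --motion '[{"az": -4.6},{"az": -4.6},{"az": -4.6},{"az": -4.6},{"az": -4.6}]' --claw -1 --squeeze 20

```text
$.motion[0]: bad value
```

jog_arm --motion '[{"x": -1.5,"y": -1.5},{"x": -2.5,"y": -2.5},{"x": -3,"y": -3},{"x": -3,"y": -3},{"x": -3,"y": -3}]'

```text
$.motion[0]: bad value
```

jog_arm --motion '[{"x": -3,"y": -3},{"x": -3,"y": -3},{"x": -3,"y": -3},{"x": -3,"y": -3},{"x": -3,"y": -3}]'

```text
$.motion[0]: bad value
```

jog_arm --motion '[{"x": -3,"y": -3},{"x": -2.5,"y": -2.5},{"x": -1.5,"y": -1},{"x": -1,"y": -0.7},{}]'

```text
$.motion[0]: bad value
```

```bash
python3 -c "
from h import *
st();plan([.621,.235,.068],180)"
```

```text
{'time_s': 0.1, 'qpos': [-66.115, 18.436, -4.018, 83.167, 1.295, 78.543, -3.261], 'tool_pos': [0.255, 0.598, 0.222], 'tool_rot': [-179.899, 0.004, 156.926], 'force': [0.0, 0.182, 0.908], 'grip_width': 0.087, 'grasp_force': 0.0}
world d cm [ 36.64 -36.25 -15.36] rows 20
call:
   [-2.4, -0.95, 0.77, -0.01, -0.0, -1.15]
   [-2.38, -1.0, 0.77, -0.01, -0.0, -1.15]
   [-2.36, -1.04, 0.77, -0.01, -0.0, -1.15]
   [-2.33, -1.09, 0.77, -0.01, -0.0, -1.15]
   [-2.31, -1.14, 0.77, -0.01, -0.0, -1.15]
call:
   [-2.29, -1.18, 0.77, -0.01, -0.0, -1.15]
   [-2.26, -1.23, 0.77, -0.01, -0.0, -1.15]
   [-2.24, -1.28, 0.77, -0.01, -0.0, -1.15]
   [-2.21, -1.32, 0.77, -0.01, -0.0, -1.15]
   [-2.19, -1.37, 0.77, -0.01, -0.0, -1.15]
call:
   [-2.16, -1.41, 0.77, -0.01, -0.0, -1.15]
   [-2.13, -1.45, 0.77, -0.01, -0.0, -1.15]
   [-2.1, -1.49, 0.77, -0.01, -0.0, -1.15]
   [-2.07, -1.54, 0.77, -0.01, -0.0, -1.15]
   [-2.04, -1.58, 0.77, -0.01, -0.0, -1.15]
call:
   [-2.0, -1.62, 0.77, -0.01, -0.0, -1.15]
   [-1.97, -1.66, 0.77, -0.01, -0.0, -1.15]
   [-1.94, -1.7, 0.77, -0.01, -0.0, -1.15]
   [-1.9, -1.74, 0.77, -0.01, -0.0, -1.15]
   [-1.87, -1.78, 0.77, -0.01, -0.0, -1.15]
```

jog_arm --motion '[{"x": 0,"y": 0,"z": 0,"ax": 0,"ay": 0,"az": -4.6},{"x": 0,"y": 0,"z": 0,"ax": 0,"ay": 0,"az": -4.6},{"x": 0,"y": 0,"z": 0,"ax": 0,"ay": 0,"az": -4.6},{"x": 0,"y": 0,"z": 0,"ax": 0,"ay": 0,"az": -4.6},{"x": 0,"y": 0,"z": 0,"ax": 0,"ay": 0,"az": -4.6}]' --claw -1 --squeeze 20

```text
time_s: 0.6
tool_pos: [0.2547, 0.5977, 0.2219]
tool_rot: [-179.9, -0.0, -179.9]
force: [0.8, -0.1, 0.3]
grip_width: 0.0548
grasp_force: 0.0
```

jog_arm --motion '[{"x": -1.5,"y": -1.5,"z": 0,"ax": 0,"ay": 0,"az": 0},{"x": -2.5,"y": -2.5,"z": 0,"ax": 0,"ay": 0,"az": 0},{"x": -3,"y": -3,"z": 0,"ax": 0,"ay": 0,"az": 0},{"x": -3,"y": -3,"z": 0,"ax": 0,"ay": 0,"az": 0},{"x": -3,"y": -3,"z": 0,"ax": 0,"ay": 0,"az": 0}]'

```text
time_s: 1.1
tool_pos: [0.3855, 0.4663, 0.2221]
tool_rot: [-180.0, -0.0, 179.9]
force: [-0.2, 0.7, 1.2]
grip_width: 0.015
grasp_force: 0.0
```

jog_arm --motion '[{"x": -3,"y": -3,"z": 0,"ax": 0,"ay": 0,"az": 0},{"x": -3,"y": -3,"z": 0,"ax": 0,"ay": 0,"az": 0},{"x": -3,"y": -3,"z": 0,"ax": 0,"ay": 0,"az": 0},{"x": -3,"y": -3,"z": 0,"ax": 0,"ay": 0,"az": 0},{"x": -3,"y": -3,"z": 0,"ax": 0,"ay": 0,"az": 0}]'

```text
time_s: 1.6
tool_pos: [0.5352, 0.3161, 0.2222]
tool_rot: [-180.0, -0.0, 179.9]
force: [-0.1, 0.8, 0.2]
grip_width: 0.0005
grasp_force: 0.0
```

jog_arm --motion '[{"x": -3,"y": -3,"z": 0,"ax": 0,"ay": 0,"az": 0},{"x": -2.5,"y": -2.5,"z": 0,"ax": 0,"ay": 0,"az": 0},{"x": -1.5,"y": -1,"z": 0,"ax": 0,"ay": 0,"az": 0},{"x": -1,"y": -0.7,"z": 0,"ax": 0,"ay": 0,"az": 0},{"x": 0,"y": 0,"z": 0,"ax": 0,"ay": 0,"az": 0}]'

```text
time_s: 2.1
tool_pos: [0.6148, 0.2454, 0.222]
tool_rot: [-180.0, -0.0, 179.9]
force: [-0.3, 0.2, 0.2]
grip_width: 0.0005
grasp_force: 0.0
```

```bash
python3 -c "
from h import *
st();plan([.621,.225,.068],180)"
```

```text
{'time_s': 2.1, 'qpos': [-30.894, 19.77, 8.923, 81.66, -3.067, 78.845, 67.983], 'tool_pos': [0.615, 0.245, 0.222], 'tool_rot': [-179.987, -0.036, 179.877], 'force': [-0.255, 0.18, 0.153], 'grip_width': 0.001, 'grasp_force': 0.0}
world d cm [  0.62  -2.04 -15.4 ] rows 10
call:
   [-0.06, -0.2, 1.54, -0.0, -0.0, -0.01]
   [-0.06, -0.2, 1.54, -0.0, -0.0, -0.01]
   [-0.06, -0.2, 1.54, -0.0, -0.0, -0.01]
   [-0.06, -0.2, 1.54, -0.0, -0.0, -0.01]
   [-0.06, -0.2, 1.54, -0.0, -0.0, -0.01]
call:
   [-0.06, -0.2, 1.54, -0.0, -0.0, -0.01]
   [-0.06, -0.2, 1.54, -0.0, -0.0, -0.01]
   [-0.06, -0.2, 1.54, -0.0, -0.0, -0.01]
   [-0.06, -0.2, 1.54, -0.0, -0.0, -0.01]
   [-0.06, -0.2, 1.54, -0.0, -0.0, -0.01]
```

jog_arm --motion '[{"x": -0.1,"y": -0.5,"z": 3,"ax": 0,"ay": 0,"az": 0},{"x": -0.1,"y": -0.5,"z": 3,"ax": 0,"ay": 0,"az": 0},{"x": -0.1,"y": -0.5,"z": 3,"ax": 0,"ay": 0,"az": 0},{"x": -0.1,"y": -0.5,"z": 3,"ax": 0,"ay": 0,"az": 0},{"x": -0.1,"y": 0,"z": 3,"ax": 0,"ay": 0,"az": 0}]'

```text
time_s: 2.6
tool_pos: [0.6178, 0.2277, 0.0716]
tool_rot: [179.9, -0.0, -179.9]
force: [0.3, -0.3, 0.7]
grip_width: 0.0007
grasp_force: 0.0
```

jog_arm --motion '[{"x": -0.1,"y": 0,"z": 0.4,"ax": 0,"ay": 0,"az": 0},{"x": 0,"y": 1,"z": 0,"ax": 0,"ay": 0,"az": 0},{"x": 0,"y": 1,"z": 0,"ax": 0,"ay": 0,"az": 0},{"x": 0,"y": 0.7,"z": 0,"ax": 0,"ay": 0,"az": 0},{"x": 0,"y": 0.7,"z": 0,"ax": 0,"ay": 0,"az": 0}]'

```text
time_s: 3.1
tool_pos: [0.6211, 0.2606, 0.0705]
tool_rot: [180.0, 0.1, 180.0]
force: [-0.1, -2.1, 3.3]
grip_width: 0.0006
grasp_force: 1.8
```

jog_arm --motion '[{"x": 0,"y": 0.5,"z": 0,"ax": 0,"ay": 0,"az": 0},{"x": 0,"y": 0.5,"z": 0,"ax": 0,"ay": 0,"az": 0},{"x": 0,"y": 0.4,"z": 0,"ax": 0,"ay": 0,"az": 0},{"x": 0,"y": 0.4,"z": 0,"ax": 0,"ay": 0,"az": 0},{"x": 0,"y": 0,"z": 0,"ax": 0,"ay": 0,"az": 0}]'

```text
time_s: 3.6
tool_pos: [0.6205, 0.2783, 0.0686]
tool_rot: [180.0, 0.0, 179.9]
force: [0.6, -0.8, 1.0]
grip_width: 0.0007
grasp_force: 0.6
```

jog_arm --motion '[{"x": 0,"y": 0.3,"z": 0,"ax": 0,"ay": 0,"az": 0},{"x": 0,"y": 0.3,"z": 0,"ax": 0,"ay": 0,"az": 0},{"x": 0,"y": 0.2,"z": 0,"ax": 0,"ay": 0,"az": 0},{"x": 0,"y": 0.2,"z": 0,"ax": 0,"ay": 0,"az": 0},{"x": 0,"y": 0.2,"z": 0,"ax": 0,"ay": 0,"az": 0}]'

```text
time_s: 4.1
tool_pos: [0.6206, 0.2895, 0.0685]
tool_rot: [-180.0, 0.0, 179.9]
force: [1.9, -3.3, 0.8]
grip_width: 0.0005
grasp_force: 1.4
```

```bash
python3 -c "
from h import *
shot('top','t2.png',(170,130,420,290),3.2)"
```

```text
(no output)
```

View pics/t2.png

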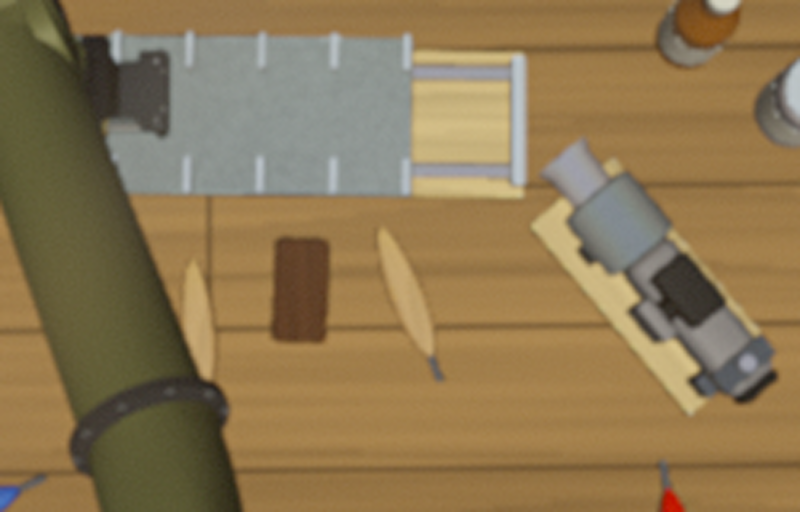

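The deck's end is now at column 410. The gap to the bar is about 104 mm and should be 120 mm, so I'll push on to the stop.

jog_arm --motion '[{"x": 0,"y": 0.3,"z": 0,"ax": 0,"ay": 0,"az": 0},{"x": 0,"y": 0.2,"z": 0,"ax": 0,"ay": 0,"az": 0},{"x": 0,"y": 0.2,"z": 0,"ax": 0,"ay": 0,"az": 0},{"x": 0,"y": 0.2,"z": 0,"ax": 0,"ay": 0,"az": 0},{"x": 0,"y": 0.2,"z": 0,"ax": 0,"ay": 0,"az": 0}]'

```text
time_s: 4.65
tool_pos: [0.6205, 0.3, 0.0685]
tool_rot: [-179.9, 0.0, 179.9]
force: [1.6, -6.8, 1.4]
grip_width: 0.0003
grasp_force: 3.2
```

jog_arm --motion '[{"x": 0,"y": 0.1,"z": 0,"ax": 0,"ay": 0,"az": 0},{"x": 0,"y": 0.1,"z": 0,"ax": 0,"ay": 0,"az": 0},{"x": 0,"y": 0.1,"z": 0,"ax": 0,"ay": 0,"az": 0},{"x": 0,"y": 0.1,"z": 0,"ax": 0,"ay": 0,"az": 0},{"x": 0,"y": 0,"z": 0,"ax": 0,"ay": 0,"az": 0}]'

```text
time_s: 5.15
tool_pos: [0.6206, 0.3, 0.0685]
tool_rot: [-179.7, -0.1, 179.8]
force: [0.1, -9.8, 4.0]
grip_width: 0.0003
grasp_force: 5.2
```

jog_arm --motion '[{"x": 0,"y": -0.6,"z": 0,"ax": 0,"ay": 0,"az": 0},{"x": 0,"y": -1,"z": -1,"ax": 0,"ay": 0,"az": 0},{"x": 0,"y": -1,"z": -3,"ax": 0,"ay": 0,"az": 0},{"x": 1,"y": -2,"z": -3,"ax": 0,"ay": 0,"az": -4},{"x": 2,"y": -3,"z": -2,"ax": 0,"ay": 0,"az": -4}]' --claw 0.5

```text
time_s: 5.65
tool_pos: [0.5925, 0.2303, 0.1613]
tool_rot: [179.8, 0.2, -171.7]
force: [1.0, 0.5, -0.2]
grip_width: 0.0323
grasp_force: 0.0
```

```bash
python3 -c "
from h import *
st();plan([.446,-.028,.12],201)"
```

```text
{'time_s': 5.65, 'qpos': [-29.641, 18.344, 7.53, 90.46, -2.66, 71.148, 76.686], 'tool_pos': [0.593, 0.23, 0.161], 'tool_rot': [179.799, 0.17, -171.676], 'force': [0.957, 0.536, -0.212], 'grip_width': 0.032, 'grasp_force': 0.0}
world d cm [-14.65 -25.83  -4.13] rows 10
call:
   [1.82, -2.34, 0.4, 0.02, 0.02, -1.27]
   [1.88, -2.3, 0.4, 0.02, 0.02, -1.27]
   [1.93, -2.26, 0.4, 0.02, 0.02, -1.27]
   [1.98, -2.22, 0.4, 0.02, 0.02, -1.27]
   [2.02, -2.17, 0.4, 0.02, 0.02, -1.27]
call:
   [2.07, -2.13, 0.41, 0.02, 0.02, -1.27]
   [2.12, -2.08, 0.41, 0.02, 0.02, -1.27]
   [2.16, -2.03, 0.41, 0.02, 0.02, -1.27]
   [2.21, -1.99, 0.41, 0.02, 0.02, -1.27]
   [2.25, -1.94, 0.41, 0.02, 0.02, -1.27]
```

jog_arm --motion '[{"x": 1.8,"y": -2.3,"z": 0.4,"ax": 0,"ay": 0,"az": -1.3},{"x": 1.9,"y": -2.3,"z": 0.4,"ax": 0,"ay": 0,"az": -1.3},{"x": 1.9,"y": -2.3,"z": 0.4,"ax": 0,"ay": 0,"az": -1.3},{"x": 2,"y": -2.2,"z": 0.4,"ax": 0,"ay": 0,"az": -1.3},{"x": 2,"y": -2.2,"z": 0.4,"ax": 0,"ay": 0,"az": -1.3}]'

```text
time_s: 6.15
tool_pos: [0.5175, 0.099, 0.1391]
tool_rot: [179.9, 0.0, -165.4]
force: [1.2, -0.6, -0.4]
grip_width: 0.0638
grasp_force: 0.0
```

jog_arm --motion '[{"x": 2.1,"y": -2.1,"z": 0.4,"ax": 0,"ay": 0,"az": -1.3},{"x": 2.1,"y": -2.1,"z": 0.4,"ax": 0,"ay": 0,"az": -1.3},{"x": 2.2,"y": -2,"z": 0.4,"ax": 0,"ay": 0,"az": -1.2},{"x": 2.2,"y": -2,"z": 0.4,"ax": 0,"ay": 0,"az": -1.2},{"x": 2.2,"y": -2,"z": 0.4,"ax": 0,"ay": 0,"az": -1.2}]'

```text
time_s: 6.65
tool_pos: [0.4444, -0.0302, 0.1191]
tool_rot: [179.9, 0.1, -159.2]
force: [-0.1, -0.4, -0.2]
grip_width: 0.0655
grasp_force: 0.0
```

```bash
python3 -c "
from h import *
shot('top','t3.png',(130,130,380,290),3.2)
st();plan([.446,-.028,.004],201.3)"
```

```text
{'time_s': 6.7, 'qpos': [-15.448, -2.572, 16.252, 119.082, 0.827, 63.538, 110.923], 'tool_pos': [0.442, -0.035, 0.118], 'tool_rot': [179.965, -0.146, -159.495], 'force': [-2.025, -4.274, -0.263], 'grip_width': 0.065, 'grasp_force': 0.0}
world d cm [  0.44   0.71 -11.42] rows 5
call:
   [-0.14, 0.1, 2.28, 0.01, -0.03, -0.16]
   [-0.14, 0.1, 2.28, 0.01, -0.03, -0.16]
   [-0.14, 0.1, 2.28, 0.01, -0.03, -0.16]
   [-0.14, 0.1, 2.28, 0.01, -0.03, -0.16]
   [-0.14, 0.1, 2.28, 0.01, -0.03, -0.16]
```

View pics/t3.png

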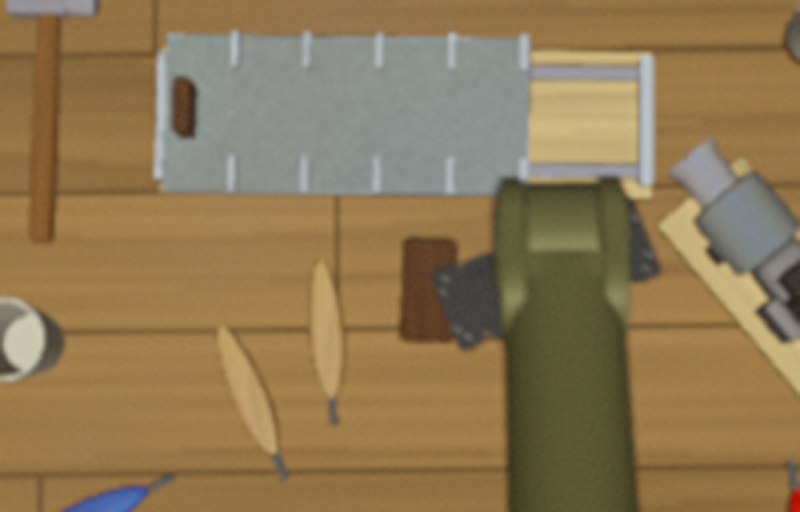

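The deck is against the left stop, with ribs at columns 525, 452, 379, 307 and 235 in the top row. Blades B and C haven't moved.

jog_arm --motion '[{"x": 0,"y": 0,"z": 2,"ax": 0,"ay": 0,"az": 0},{"x": 0,"y": 0,"z": 2,"ax": 0,"ay": 0,"az": 0},{"x": 0,"y": 0,"z": 2,"ax": 0,"ay": 0,"az": 0},{"x": 0,"y": 0,"z": 1,"ax": 0,"ay": 0,"az": 0},{"x": 0,"y": 0,"z": 0,"ax": 0,"ay": 0,"az": 0}]'

```text
time_s: 7.2
tool_pos: [0.4441, -0.0298, 0.0478]
tool_rot: [179.9, -0.1, -159.3]
force: [-0.3, 0.1, -0.4]
grip_width: 0.0651
grasp_force: 0.0
```

```bash
python3 - <<'E'
from h import *
def c2(x,y,z): return p2w('top',130+x/3.2-.35,130+y/3.2-.35,z)
T=[c2(x,50,.062) for x in(525,452,379,307,235)];B=[c2(x,172,.062) for x in(523,449,377,304,232)]
for i in range(4): print('bay',i,(T[i]+T[i+1]+B[i]+B[i+1])/4)
print('deck x',[c2(x,y,.05)[:2] for x,y in((165,34),(526,36),(165,190),(500,194))], 'handle',c2(184,107,.095))
for n,a,b in(('B',(320,260),(333,398)),('C',(221,326),(276,454))):
    a=c2(*a,.015);b=c2(*b,.015);d=a-b;print(n,(a+b)/2,np.hypot(*d[:2]),np.degrees(np.arctan2(d[1],d[0])))
st();plan([.446,-.028,.004],201.3,n=5)
E
```

```text
bay 0 [0.62127712 0.01883692 0.062     ]
bay 1 [0.62194714 0.09113651 0.062     ]
bay 2 [0.62261232 0.16291306 0.062     ]
bay 3 [0.62327498 0.23441383 0.062     ]
deck x [array([0.70468178, 0.34106279]), array([ 0.69936113, -0.02078544]), array([0.54692063, 0.33974068]), array([0.53975413, 0.00696312])] handle [0.62105653 0.31225718 0.095     ]
B [0.40925855 0.18326878 0.015     ] 0.1402158289927516 5.3305758256295706
C [0.34855782 0.26182211 0.015     ] 0.14056205874809136 23.377839468579317
{'time_s': 7.2, 'qpos': [-15.39, 3.19, 16.277, 122.762, -1.133, 54.318, 112.193], 'tool_pos': [0.444, -0.03, 0.048], 'tool_rot': [179.925, -0.117, -159.333], 'force': [-0.307, 0.132, -0.421], 'grip_width': 0.065, 'grasp_force': 0.0}
world d cm [ 0.19  0.18 -4.38] rows 5
call:
   [-0.05, 0.02, 0.88, 0.02, -0.02, -0.13]
   [-0.05, 0.02, 0.88, 0.02, -0.02, -0.13]
   [-0.05, 0.02, 0.88, 0.02, -0.02, -0.13]
   [-0.05, 0.02, 0.88, 0.02, -0.02, -0.13]
   [-0.05, 0.02, 0.88, 0.02, -0.02, -0.13]
```

jog_arm --motion '[{"x": -0.1,"y": 0,"z": 1,"ax": 0,"ay": 0,"az": -0.2},{"x": -0.1,"y": 0.1,"z": 1,"ax": 0,"ay": 0,"az": -0.2},{"x": -0.1,"y": 0,"z": 1,"ax": 0,"ay": 0,"az": -0.2},{"x": 0,"y": 0,"z": 0.9,"ax": 0,"ay": 0,"az": 0},{"x": 0,"y": 0,"z": 0.4,"ax": 0,"ay": 0,"az": 0}]'

```text
time_s: 7.7
tool_pos: [0.4469, -0.0286, 0.0044]
tool_rot: [180.0, -0.1, -158.8]
force: [-0.1, -0.1, 1.1]
grip_width: 0.0654
grasp_force: 0.0
```

jog_arm --motion '[{"x": 0,"y": 0,"z": 0,"ax": 0,"ay": 0,"az": 0},{"x": 0,"y": 0,"z": 0,"ax": 0,"ay": 0,"az": 0},{"x": 0,"y": 0,"z": 0,"ax": 0,"ay": 0,"az": 0},{"x": 0,"y": 0,"z": 0,"ax": 0,"ay": 0,"az": 0},{"x": 0,"y": 0,"z": 0,"ax": 0,"ay": 0,"az": 0}]' --claw -1 --squeeze 25

```text
time_s: 8.2
tool_pos: [0.4478, -0.0283, 0.0059]
tool_rot: [180.0, 0.0, -158.8]
force: [-0.9, 0.5, 1.9]
grip_width: 0.0338
grasp_force: 25.1
```

jog_arm --motion '[{"x": 0,"y": 0,"z": -1,"ax": 0,"ay": 0,"az": 0},{"x": 0,"y": 0,"z": -2,"ax": 0,"ay": 0,"az": 0},{"x": 0,"y": 0,"z": -3,"ax": 0,"ay": 0,"az": 0},{"x": 0,"y": 0,"z": -2.5,"ax": 0,"ay": 0,"az": 0},{"x": 0,"y": 0,"z": -0.5,"ax": 0,"ay": 0,"az": 0}]'

```text
time_s: 8.7
tool_pos: [0.45, -0.0287, 0.099]
tool_rot: [-179.9, 0.4, -158.8]
force: [-0.3, 0.3, -0.8]
grip_width: 0.0339
grasp_force: 25.0
```

```bash
python3 -c "
from h import *
plan([.624,.0195,.095],179.3,n=10)"
```

```text
world d cm [17.4   4.82 -0.4 ] rows 10
call:
   [-1.8, -0.18, 0.05, -0.0, 0.04, 2.19]
   [-1.8, -0.11, 0.05, -0.0, 0.04, 2.19]
   [-1.81, -0.04, 0.05, -0.0, 0.04, 2.19]
   [-1.81, 0.03, 0.05, -0.0, 0.04, 2.19]
   [-1.8, 0.1, 0.05, -0.0, 0.04, 2.19]
call:
   [-1.8, 0.16, 0.05, -0.0, 0.04, 2.19]
   [-1.79, 0.23, 0.04, -0.0, 0.04, 2.19]
   [-1.78, 0.3, 0.04, -0.0, 0.04, 2.19]
   [-1.77, 0.37, 0.04, -0.0, 0.04, 2.19]
   [-1.75, 0.44, 0.04, -0.0, 0.04, 2.19]
```

jog_arm --motion '[{"x": -1.4,"y": -0.2,"z": 0,"ax": 0,"ay": 0,"az": 2.2},{"x": -1.8,"y": -0.1,"z": 0,"ax": 0,"ay": 0,"az": 2.2},{"x": -2,"y": 0,"z": 0,"ax": 0,"ay": 0,"az": 2.2},{"x": -2,"y": 0,"z": 0,"ax": 0,"ay": 0,"az": 2.2},{"x": -2,"y": 0.1,"z": 0,"ax": 0,"ay": 0,"az": 2.2}]'

```text
time_s: 9.2
tool_pos: [0.5367, -0.0042, 0.0947]
tool_rot: [-180.0, -0.1, -169.9]
force: [-0.3, 0.4, -1.2]
grip_width: 0.034
grasp_force: 25.0
```

jog_arm --motion '[{"x": -2,"y": 0.2,"z": 0,"ax": 0,"ay": 0,"az": 2.2},{"x": -2,"y": 0.2,"z": 0,"ax": 0,"ay": 0,"az": 2.2},{"x": -2,"y": 0.3,"z": 0,"ax": 0,"ay": 0,"az": 2.2},{"x": -1.5,"y": 0.4,"z": 0,"ax": 0,"ay": 0,"az": 2.2},{"x": -1,"y": 0.4,"z": 0,"ax": 0,"ay": 0,"az": 2.2}]'

```text
time_s: 9.7
tool_pos: [0.62, 0.0204, 0.0944]
tool_rot: [-180.0, -0.1, 179.1]
force: [-1.2, 0.8, -0.4]
grip_width: 0.0339
grasp_force: 2.5
```

jog_arm --motion '[{"x": 0,"y": 0,"z": 0.5,"ax": 0,"ay": 0,"az": 0},{"x": 0,"y": 0,"z": 0.5,"ax": 0,"ay": 0,"az": 0},{"x": 0,"y": 0,"z": 0,"ax": 0,"ay": 0,"az": 0},{"x": 0,"y": 0,"z": 0,"ax": 0,"ay": 0,"az": 0},{"x": 0,"y": 0,"z": 0,"ax": 0,"ay": 0,"az": 0}]'

```text
time_s: 10.2
tool_pos: [0.6194, 0.0199, 0.0858]
tool_rot: [180.0, 0.0, 179.2]
force: [1.2, 1.2, -0.5]
grip_width: 0.0336
grasp_force: 25.0
```

```bash
python3 -c "
from h import *
shot('side','s4.png',(220,110,420,260),4)
plan([.624,.0195,.0575],179.3,n=5)"
```

```text
world d cm [ 0.45 -0.05 -2.84] rows 5
call:
   [-0.09, -0.01, 0.57, 0.0, 0.01, -0.02]
   [-0.09, -0.01, 0.57, 0.0, 0.01, -0.02]
   [-0.09, -0.01, 0.57, 0.0, 0.01, -0.02]
   [-0.09, -0.01, 0.57, 0.0, 0.01, -0.02]
   [-0.09, -0.01, 0.57, 0.0, 0.01, -0.02]
```

View pics/s4.png

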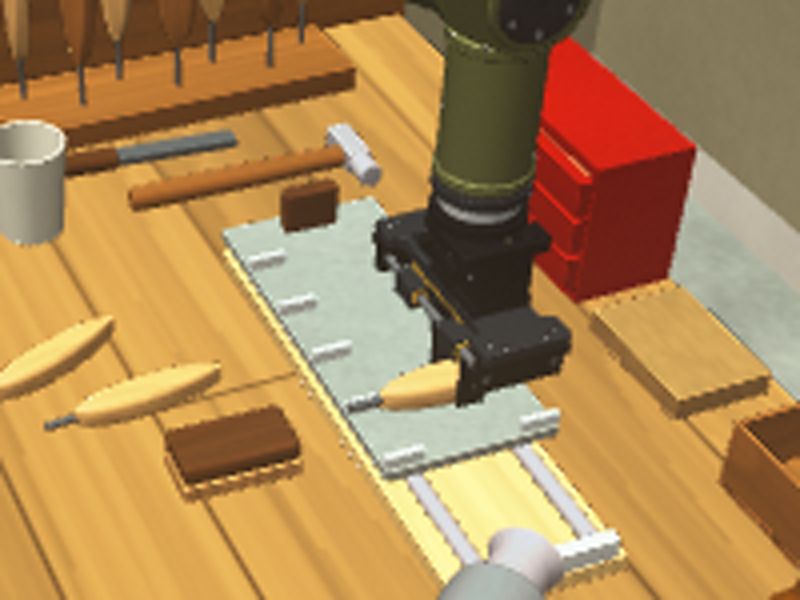

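The blade is level in the grip above bay 0, with its wood/stem junction at crop (383,402). I'll check the slip from that junction.

```bash
python3 -c "
from h import *
print(p2w('side',220+383/4-.4,110+402/4-.4,.0925), p2w('side',220+350/4-.4,110+406/4-.4,.0925))"
```

```text
[0.55005264 0.01701737 0.0925    ] [0.52332299 0.02272473 0.0925    ]
```

jog_arm --motion '[{"x": -0.1,"y": 0,"z": 0.8,"ax": 0,"ay": 0,"az": 0},{"x": -0.1,"y": 0,"z": 0.8,"ax": 0,"ay": 0,"az": 0},{"x": -0.1,"y": 0,"z": 0.6,"ax": 0,"ay": 0,"az": 0},{"x": 0,"y": 0,"z": 0.4,"ax": 0,"ay": 0,"az": 0},{"x": 0,"y": 0,"z": 0.1,"ax": 0,"ay": 0,"az": 0}]'

```text
time_s: 10.75
tool_pos: [0.6221, 0.0201, 0.0575]
tool_rot: [-180.0, -0.1, 179.2]
force: [0.0, -0.1, -0.9]
grip_width: 0.0338
grasp_force: 25.0
```

jog_arm --motion '[{"x": 0,"y": 0,"z": 0.1,"ax": 0,"ay": 0,"az": 0},{"x": 0,"y": 0,"z": 0.1,"ax": 0,"ay": 0,"az": 0},{"x": 0,"y": 0,"z": 0,"ax": 0,"ay": 0,"az": 0},{"x": 0,"y": 0,"z": 0,"ax": 0,"ay": 0,"az": 0},{"x": 0,"y": 0,"z": 0,"ax": 0,"ay": 0,"az": 0}]'

```text
time_s: 11.25
tool_pos: [0.6227, 0.0201, 0.0568]
tool_rot: [180.0, 0.0, 179.2]
force: [0.1, 0.1, -0.5]
grip_width: 0.0337
grasp_force: 25.0
```

jog_arm --motion '[{"x": 0,"y": 0,"z": 0.1,"ax": 0,"ay": 0,"az": 0},{"x": 0,"y": 0,"z": 0.1,"ax": 0,"ay": 0,"az": 0},{"x": 0,"y": 0,"z": 0,"ax": 0,"ay": 0,"az": 0},{"x": 0,"y": 0,"z": 0,"ax": 0,"ay": 0,"az": 0},{"x": 0,"y": 0,"z": 0,"ax": 0,"ay": 0,"az": 0}]'

```text
time_s: 11.75
tool_pos: [0.6228, 0.0202, 0.056]
tool_rot: [180.0, 0.0, 179.2]
force: [-2.6, 0.2, 6.9]
grip_width: 0.0337
grasp_force: 25.0
```

jog_arm --motion '[{"x": 0,"y": 0,"z": 0,"ax": 0,"ay": 0,"az": 0},{"x": 0,"y": 0,"z": 0,"ax": 0,"ay": 0,"az": 0},{"x": 0,"y": 0,"z": 0,"ax": 0,"ay": 0,"az": 0},{"x": 0,"y": 0,"z": -0.5,"ax": 0,"ay": 0,"az": 0},{"x": 0,"y": 0,"z": -1,"ax": 0,"ay": 0,"az": 0}]' --claw 0.3

```text
time_s: 12.25
tool_pos: [0.6219, 0.0201, 0.0692]
tool_rot: [-180.0, -0.1, 179.2]
force: [0.4, -0.0, -0.7]
grip_width: 0.056
grasp_force: 0.0
```

jog_arm --motion '[{"x": 0,"y": 0,"z": -2,"ax": 0,"ay": 0,"az": 0},{"x": 0,"y": 0,"z": -3,"ax": 0,"ay": 0,"az": 0},{"x": 1,"y": 1,"z": -1,"ax": 0,"ay": 0,"az": 0},{"x": 2,"y": 2,"z": 0,"ax": 0,"ay": 0,"az": -1},{"x": 3,"y": 2.5,"z": 0,"ax": 0,"ay": 0,"az": -1}]'

```text
time_s: 12.75
tool_pos: [0.5628, 0.0757, 0.1301]
tool_rot: [180.0, 0.1, -178.9]
force: [0.1, 0.6, -0.0]
grip_width: 0.0564
grasp_force: 0.0
```

jog_arm --motion '[{"x": 3,"y": 2.5,"z": 0,"ax": 0,"ay": 0,"az": -1},{"x": 3,"y": 2.5,"z": 0,"ax": 0,"ay": 0,"az": -1},{"x": 3,"y": 2.5,"z": 0,"ax": 0,"ay": 0,"az": -1},{"x": 2,"y": 1.5,"z": 0,"ax": 0,"ay": 0,"az": -1},{"x": 1,"y": 0.5,"z": 0,"ax": 0,"ay": 0,"az": 0}]' --claw 0.5

```text
time_s: 13.25
tool_pos: [0.4358, 0.1667, 0.1295]
tool_rot: [180.0, -0.0, -174.5]
force: [0.4, -0.1, -0.5]
grip_width: 0.0652
grasp_force: 0.0
```

jog_arm --motion '[{"x": 1,"y": 0.5,"z": 0,"ax": 0,"ay": 0,"az": 0},{"x": 1,"y": 0,"z": 0,"ax": 0,"ay": 0,"az": 0},{"x": 0,"y": 0,"z": 0,"ax": 0,"ay": 0,"az": 0},{"x": 0,"y": 0,"z": 0,"ax": 0,"ay": 0,"az": 0},{"x": 0,"y": 0,"z": 0,"ax": 0,"ay": 0,"az": 0}]'

```text
time_s: 13.75
tool_pos: [0.419, 0.167, 0.1296]
tool_rot: [-180.0, 0.0, -174.9]
force: [-0.4, -0.2, -0.4]
grip_width: 0.0656
grasp_force: 0.0
```

```bash
python3 -c "
from h import *
shot('top','t5.png',(130,130,380,290),3.2)
plan([.409,.183,.004],185.1,n=5)"
```

```text
world d cm [ -0.99   1.59 -12.56] rows 5
call:
   [0.17, 0.33, 2.51, -0.0, 0.0, 0.01]
   [0.17, 0.33, 2.51, -0.0, 0.0, 0.01]
   [0.17, 0.33, 2.51, -0.0, 0.0, 0.01]
   [0.17, 0.33, 2.51, -0.0, 0.0, 0.01]
   [0.17, 0.33, 2.51, -0.0, 0.0, 0.01]
```

View pics/t5.png

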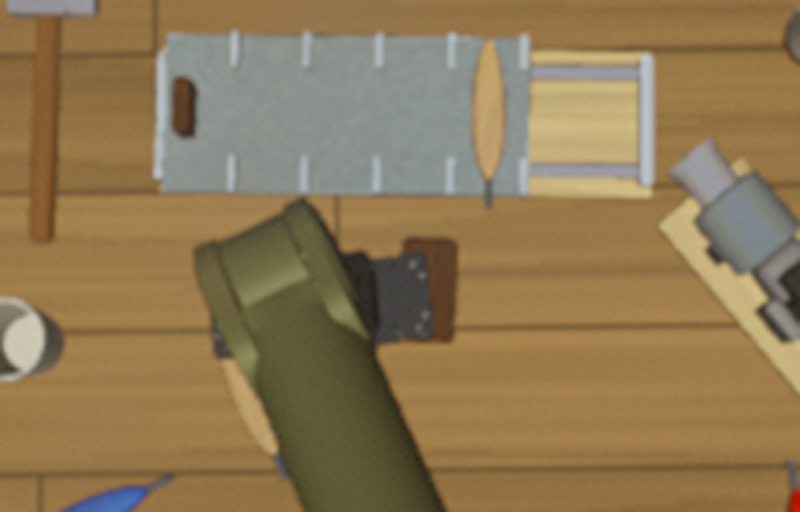

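Blade A lies in the middle of bay 0, with its point at (489,40), its wood end at (488,180) and the ribs at 452 and 525. Next is blade B.

jog_arm --motion '[{"x": 0.3,"y": 0.5,"z": 2,"ax": 0,"ay": 0,"az": 0},{"x": 0.3,"y": 0.5,"z": 2.5,"ax": 0,"ay": 0,"az": 0},{"x": 0.2,"y": 0.4,"z": 2.5,"ax": 0,"ay": 0,"az": 0},{"x": 0.1,"y": 0.2,"z": 1.5,"ax": 0,"ay": 0,"az": 0},{"x": 0,"y": 0,"z": 0,"ax": 0,"ay": 0,"az": 0}]'

```text
time_s: 14.3
tool_pos: [0.4063, 0.1818, 0.0424]
tool_rot: [-179.9, -0.2, -174.8]
force: [-0.4, 0.8, -0.0]
grip_width: 0.0657
grasp_force: 0.0
```

```bash
python3 -c "
from h import *
c2=lambda x,y,z: p2w('top',130+x/3.2-.35,130+y/3.2-.35,z)
a,b=c2(489,39.5,.063),c2(488,180,.063);print((a+b)/2,a-b)
plan([.409,.183,.004],185.1,n=5)"
```

```text
[0.62238731 0.01759414 0.063     ] [ 0.14094724 -0.00236757  0.        ]
world d cm [ 0.27  0.12 -3.84] rows 5
call:
   [-0.06, 0.02, 0.77, -0.02, -0.05, 0.02]
   [-0.06, 0.02, 0.77, -0.02, -0.05, 0.02]
   [-0.06, 0.02, 0.77, -0.02, -0.05, 0.02]
   [-0.06, 0.02, 0.77, -0.02, -0.05, 0.02]
   [-0.06, 0.02, 0.77, -0.02, -0.05, 0.02]
```

jog_arm --motion '[{"x": -0.1,"y": 0,"z": 1,"ax": 0,"ay": 0,"az": 0},{"x": -0.1,"y": 0.1,"z": 1,"ax": 0,"ay": 0,"az": 0},{"x": 0,"y": 0,"z": 1,"ax": 0,"ay": 0,"az": 0},{"x": 0,"y": 0,"z": 0.5,"ax": 0,"ay": 0,"az": 0},{"x": 0,"y": 0,"z": 0.3,"ax": 0,"ay": 0,"az": 0}]'

```text
time_s: 14.8
tool_pos: [0.4095, 0.1836, 0.0059]
tool_rot: [-180.0, -0.0, -174.8]
force: [-0.3, 0.3, -0.6]
grip_width: 0.0654
grasp_force: 0.0
```

jog_arm --motion '[{"x": 0,"y": 0,"z": 0,"ax": 0,"ay": 0,"az": 0},{"x": 0,"y": 0,"z": 0,"ax": 0,"ay": 0,"az": 0},{"x": 0,"y": 0,"z": 0,"ax": 0,"ay": 0,"az": 0},{"x": 0,"y": 0,"z": 0,"ax": 0,"ay": 0,"az": 0},{"x": 0,"y": 0,"z": 0,"ax": 0,"ay": 0,"az": 0}]' --claw -1 --squeeze 25

```text
time_s: 15.3
tool_pos: [0.4099, 0.1842, 0.0069]
tool_rot: [180.0, 0.0, -174.8]
force: [-0.5, 0.7, 0.8]
grip_width: 0.0341
grasp_force: 25.0
```

jog_arm --motion '[{"x": 0,"y": 0,"z": -1,"ax": 0,"ay": 0,"az": 0},{"x": 0,"y": 0,"z": -2,"ax": 0,"ay": 0,"az": 0},{"x": 0,"y": 0,"z": -3,"ax": 0,"ay": 0,"az": 0},{"x": 0,"y": 0,"z": -2.5,"ax": 0,"ay": 0,"az": 0},{"x": 0,"y": 0,"z": -0.5,"ax": 0,"ay": 0,"az": 0}]'

```text
time_s: 15.8
tool_pos: [0.4118, 0.1849, 0.1]
tool_rot: [179.9, 0.3, -174.8]
force: [0.3, 0.7, -0.7]
grip_width: 0.0336
grasp_force: 25.0
```

```bash
python3 -c "
from h import *
plan([.622,.093,.095],179.3,n=10)"
```

```text
world d cm [21.02 -9.19 -0.5 ] rows 10
call:
   [-2.01, -1.11, 0.06, 0.02, 0.03, 0.59]
   [-2.02, -1.09, 0.06, 0.02, 0.03, 0.59]
   [-2.03, -1.06, 0.06, 0.02, 0.03, 0.59]
   [-2.04, -1.04, 0.06, 0.02, 0.03, 0.59]
   [-2.05, -1.02, 0.06, 0.02, 0.03, 0.59]
call:
   [-2.06, -1.0, 0.05, 0.02, 0.03, 0.59]
   [-2.07, -0.98, 0.05, 0.02, 0.03, 0.59]
   [-2.08, -0.96, 0.05, 0.02, 0.03, 0.59]
   [-2.09, -0.94, 0.05, 0.02, 0.03, 0.59]
   [-2.1, -0.91, 0.05, 0.02, 0.03, 0.59]
```

jog_arm --motion '[{"x": -1.5,"y": -0.8,"z": 0,"ax": 0,"ay": 0,"az": 0.6},{"x": -2,"y": -1.1,"z": 0,"ax": 0,"ay": 0,"az": 0.6},{"x": -2.3,"y": -1.2,"z": 0,"ax": 0,"ay": 0,"az": 0.6},{"x": -2.3,"y": -1.2,"z": 0,"ax": 0,"ay": 0,"az": 0.6},{"x": -2.3,"y": -1.2,"z": 0,"ax": 0,"ay": 0,"az": 0.6}]'

```text
time_s: 16.3
tool_pos: [0.5181, 0.1343, 0.0948]
tool_rot: [-179.9, -0.1, -177.8]
force: [0.7, 0.5, -1.1]
grip_width: 0.0339
grasp_force: 25.0
```

jog_arm --motion '[{"x": -2.3,"y": -1,"z": 0,"ax": 0,"ay": 0,"az": 0.6},{"x": -2.3,"y": -1,"z": 0,"ax": 0,"ay": 0,"az": 0.6},{"x": -2.3,"y": -1,"z": 0,"ax": 0,"ay": 0,"az": 0.6},{"x": -2,"y": -0.8,"z": 0,"ax": 0,"ay": 0,"az": 0.6},{"x": -1.3,"y": -0.5,"z": 0,"ax": 0,"ay": 0,"az": 0.5}]'

```text
time_s: 16.8
tool_pos: [0.6213, 0.0924, 0.0943]
tool_rot: [-179.9, -0.1, 179.2]
force: [-0.5, 0.0, -0.0]
grip_width: 0.0336
grasp_force: 25.0
```

jog_arm --motion '[{"x": 0,"y": 0,"z": 0.5,"ax": 0,"ay": 0,"az": 0},{"x": 0,"y": 0,"z": 0.5,"ax": 0,"ay": 0,"az": 0},{"x": 0,"y": 0,"z": 0,"ax": 0,"ay": 0,"az": 0},{"x": 0,"y": 0,"z": 0,"ax": 0,"ay": 0,"az": 0},{"x": 0,"y": 0,"z": 0,"ax": 0,"ay": 0,"az": 0}]'

```text
time_s: 17.3
tool_pos: [0.6197, 0.0957, 0.0867]
tool_rot: [180.0, 0.0, 179.4]
force: [-0.5, -0.6, -0.2]
grip_width: 0.0337
grasp_force: 25.0
```

```bash
python3 -c "
from h import *
plan([.6225,.093,.0585],179.3,n=5)"
```

```text
world d cm [ 0.28 -0.27 -2.82] rows 5
call:
   [-0.06, -0.05, 0.56, 0.0, 0.0, 0.01]
   [-0.06, -0.05, 0.56, 0.0, 0.0, 0.01]
   [-0.06, -0.05, 0.56, 0.0, 0.0, 0.01]
   [-0.06, -0.05, 0.56, 0.0, 0.0, 0.01]
   [-0.06, -0.05, 0.56, 0.0, 0.0, 0.01]
```

jog_arm --motion '[{"x": -0.1,"y": -0.1,"z": 0.8,"ax": 0,"ay": 0,"az": 0},{"x": -0.1,"y": -0.1,"z": 0.8,"ax": 0,"ay": 0,"az": 0},{"x": 0,"y": 0,"z": 0.6,"ax": 0,"ay": 0,"az": 0},{"x": 0,"y": 0,"z": 0.4,"ax": 0,"ay": 0,"az": 0},{"x": 0,"y": 0,"z": 0.1,"ax": 0,"ay": 0,"az": 0}]'

```text
time_s: 17.8
tool_pos: [0.6215, 0.093, 0.0586]
tool_rot: [-180.0, -0.1, 179.3]
force: [-0.7, -0.4, 0.5]
grip_width: 0.0336
grasp_force: 25.0
```

jog_arm --motion '[{"x": 0,"y": 0,"z": 0.1,"ax": 0,"ay": 0,"az": 0},{"x": 0,"y": 0,"z": 0.1,"ax": 0,"ay": 0,"az": 0},{"x": 0,"y": 0,"z": 0.1,"ax": 0,"ay": 0,"az": 0},{"x": 0,"y": 0,"z": 0,"ax": 0,"ay": 0,"az": 0},{"x": 0,"y": 0,"z": 0,"ax": 0,"ay": 0,"az": 0}]'

```text
time_s: 18.3
tool_pos: [0.6223, 0.0932, 0.057]
tool_rot: [180.0, 0.0, 179.3]
force: [0.8, -0.3, 0.8]
grip_width: 0.0336
grasp_force: 25.0
```

jog_arm --motion '[{"x": 0,"y": 0,"z": 0.1,"ax": 0,"ay": 0,"az": 0},{"x": 0,"y": 0,"z": 0,"ax": 0,"ay": 0,"az": 0},{"x": 0,"y": 0,"z": 0,"ax": 0,"ay": 0,"az": 0},{"x": 0,"y": 0,"z": 0,"ax": 0,"ay": 0,"az": 0},{"x": 0,"y": 0,"z": 0,"ax": 0,"ay": 0,"az": 0}]'

```text
time_s: 18.8
tool_pos: [0.6223, 0.0932, 0.0569]
tool_rot: [180.0, 0.0, 179.3]
force: [-3.4, -0.4, 6.4]
grip_width: 0.0336
grasp_force: 25.0
```

jog_arm --motion '[{"x": 0,"y": 0,"z": 0,"ax": 0,"ay": 0,"az": 0},{"x": 0,"y": 0,"z": 0,"ax": 0,"ay": 0,"az": 0},{"x": 0,"y": 0,"z": 0,"ax": 0,"ay": 0,"az": 0},{"x": 0,"y": 0,"z": -0.5,"ax": 0,"ay": 0,"az": 0},{"x": 0,"y": 0,"z": -1,"ax": 0,"ay": 0,"az": 0}]' --claw 0.3

```text
time_s: 19.3
tool_pos: [0.6214, 0.093, 0.0701]
tool_rot: [-180.0, -0.1, 179.3]
force: [-0.2, 1.0, -0.7]
grip_width: 0.0556
grasp_force: 0.0
```

jog_arm --motion '[{"x": 0,"y": 0,"z": -2,"ax": 0,"ay": 0,"az": 0},{"x": 0,"y": 0,"z": -3,"ax": 0,"ay": 0,"az": 0},{"x": 1,"y": 0.6,"z": -1,"ax": 0,"ay": 0,"az": 0},{"x": 2,"y": 1.2,"z": 0,"ax": 0,"ay": 0,"az": 0},{"x": 3,"y": 2,"z": 0,"ax": 0,"ay": 0,"az": 0}]'

```text
time_s: 19.8
tool_pos: [0.5626, 0.131, 0.1311]
tool_rot: [-180.0, 0.1, 179.2]
force: [-0.5, -0.2, -0.6]
grip_width: 0.0568
grasp_force: 0.0
```

```bash
python3 -c "
from h import *
plan([.3486,.2618,.1],203.4,n=10)"
```

```text
world d cm [-21.4   13.08  -3.11] rows 10
call:
   [2.16, 1.28, 0.31, -0.0, 0.01, -2.42]
   [2.1, 1.37, 0.31, -0.0, 0.01, -2.42]
   [2.04, 1.45, 0.31, -0.0, 0.01, -2.42]
   [1.98, 1.54, 0.31, -0.0, 0.01, -2.42]
   [1.91, 1.62, 0.31, -0.0, 0.01, -2.42]
call:
   [1.84, 1.7, 0.31, -0.0, 0.01, -2.42]
   [1.77, 1.78, 0.31, -0.0, 0.01, -2.42]
   [1.69, 1.85, 0.31, -0.0, 0.01, -2.42]
   [1.61, 1.92, 0.31, -0.0, 0.01, -2.42]
   [1.53, 1.99, 0.31, -0.0, 0.01, -2.42]
```

jog_arm --motion '[{"x": 2.2,"y": 1.3,"z": 0.3,"ax": 0,"ay": 0,"az": -2.4},{"x": 2.1,"y": 1.4,"z": 0.3,"ax": 0,"ay": 0,"az": -2.4},{"x": 2.1,"y": 1.4,"z": 0.3,"ax": 0,"ay": 0,"az": -2.4},{"x": 2,"y": 1.5,"z": 0.3,"ax": 0,"ay": 0,"az": -2.4},{"x": 1.9,"y": 1.6,"z": 0.3,"ax": 0,"ay": 0,"az": -2.4}]' --claw 0.5

```text
time_s: 20.3
tool_pos: [0.4526, 0.1972, 0.1154]
tool_rot: [180.0, -0.0, -168.5]
force: [-0.5, -0.2, 0.1]
grip_width: 0.065
grasp_force: 0.0
```

jog_arm --motion '[{"x": 1.8,"y": 1.7,"z": 0.3,"ax": 0,"ay": 0,"az": -2.4},{"x": 1.8,"y": 1.8,"z": 0.3,"ax": 0,"ay": 0,"az": -2.4},{"x": 1.5,"y": 1.8,"z": 0.3,"ax": 0,"ay": 0,"az": -2.4},{"x": 0.8,"y": 1,"z": 0.3,"ax": 0,"ay": 0,"az": -2.4},{"x": 0.5,"y": 0.5,"z": 0.3,"ax": 0,"ay": 0,"az": -2.4}]'

```text
time_s: 20.8
tool_pos: [0.3741, 0.2466, 0.1005]
tool_rot: [180.0, 0.0, -156.4]
force: [0.7, 0.2, 0.8]
grip_width: 0.0652
grasp_force: 0.0
```

jog_arm --motion '[{"x": 0,"y": 0,"z": 0,"ax": 0,"ay": 0,"az": 0},{"x": 0,"y": 0,"z": 0,"ax": 0,"ay": 0,"az": 0},{"x": 0,"y": 0,"z": 0,"ax": 0,"ay": 0,"az": 0},{"x": 0,"y": 0,"z": 0,"ax": 0,"ay": 0,"az": 0},{"x": 0,"y": 0,"z": 0,"ax": 0,"ay": 0,"az": 0}]'

```text
time_s: 21.3
tool_pos: [0.3756, 0.2454, 0.1006]
tool_rot: [-180.0, 0.0, -156.7]
force: [-1.0, 1.0, -0.8]
grip_width: 0.0655
grasp_force: 0.0
```

```bash
python3 -c "
from h import *
shot('top','t6.png',(130,130,380,290),3.2)
plan([.3486,.2618,.04],203.4,n=5)"
```

```text
world d cm [-2.69  1.63 -6.06] rows 5
call:
   [0.37, 0.51, 1.21, 0.0, 0.0, -0.03]
   [0.36, 0.51, 1.21, 0.0, 0.0, -0.03]
   [0.36, 0.51, 1.21, 0.0, 0.0, -0.03]
   [0.36, 0.51, 1.21, 0.0, 0.0, -0.03]
   [0.36, 0.51, 1.21, 0.0, 0.0, -0.03]
```

View pics/t6.png

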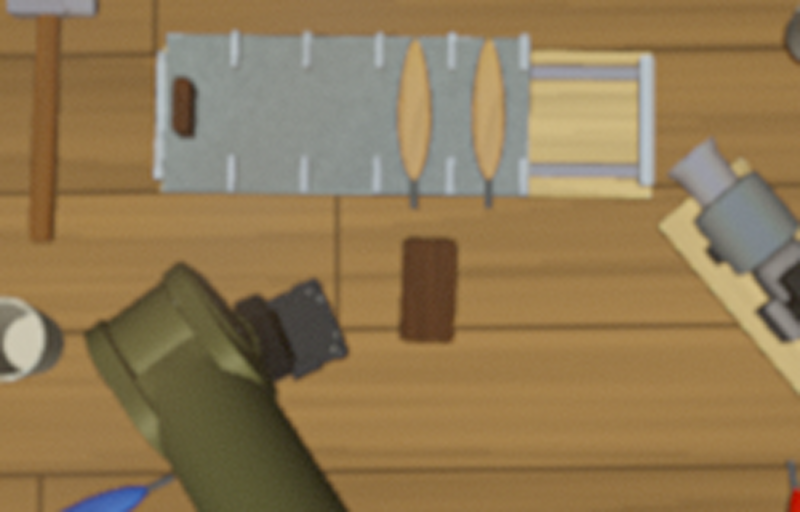

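Blades A and B lie in bays 0 and 1, at columns 489 and 415. Blade C is hidden by the arm, so I'll approach it and check with the side camera.

jog_arm --motion '[{"x": 0.5,"y": 0.6,"z": 0.8,"ax": 0,"ay": 0,"az": 0},{"x": 0.5,"y": 0.6,"z": 0.8,"ax": 0,"ay": 0,"az": 0},{"x": 0.5,"y": 0.6,"z": 0.8,"ax": 0,"ay": 0,"az": 0},{"x": 0.3,"y": 0.6,"z": 0.8,"ax": 0,"ay": 0,"az": 0},{"x": 0,"y": 0.2,"z": 0.8,"ax": 0,"ay": 0,"az": 0}]'

```text
time_s: 21.85
tool_pos: [0.3471, 0.2631, 0.0596]
tool_rot: [180.0, -0.0, -156.6]
force: [0.0, 0.6, 0.9]
grip_width: 0.0653
grasp_force: 0.0
```

jog_arm --motion '[{"x": 0,"y": 0,"z": 0,"ax": 0,"ay": 0,"az": 0},{"x": 0,"y": 0,"z": 0,"ax": 0,"ay": 0,"az": 0},{"x": 0,"y": 0,"z": 0,"ax": 0,"ay": 0,"az": 0},{"x": 0,"y": 0,"z": 0,"ax": 0,"ay": 0,"az": 0},{"x": 0,"y": 0,"z": 0,"ax": 0,"ay": 0,"az": 0}]'

```text
time_s: 22.35
tool_pos: [0.3487, 0.2625, 0.0609]
tool_rot: [180.0, 0.0, -156.7]
force: [0.0, -0.4, -0.0]
grip_width: 0.0652
grasp_force: 0.0
```

```bash
python3 -c "
from h import *
shot('side','s7.png',(180,130,330,240),4)
a=np.array([.3486,.2618,.013]);d=np.array([np.cos(np.radians(23.4)),np.sin(np.radians(23.4)),0])
for t in(-.07,0,.07): u,v=w2p('side',a+t*d);print((u-180)*4,(v-130)*4)
plan([.3486,.2618,.004],203.4,n=5)"
```

```text
152.47919316668163 314.8306292723969
212.1719077523362 278.4756173502467
268.9265454680883 243.91000000287727
world d cm [ 0.   -0.07 -5.68] rows 5
call:
   [0.01, -0.01, 1.14, 0.0, 0.01, -0.02]
   [0.01, -0.01, 1.14, 0.0, 0.01, -0.02]
   [0.01, -0.01, 1.14, 0.0, 0.01, -0.02]
   [0.01, -0.01, 1.14, 0.0, 0.01, -0.02]
   [0.01, -0.01, 1.14, 0.0, 0.01, -0.02]
```

View pics/s7.png

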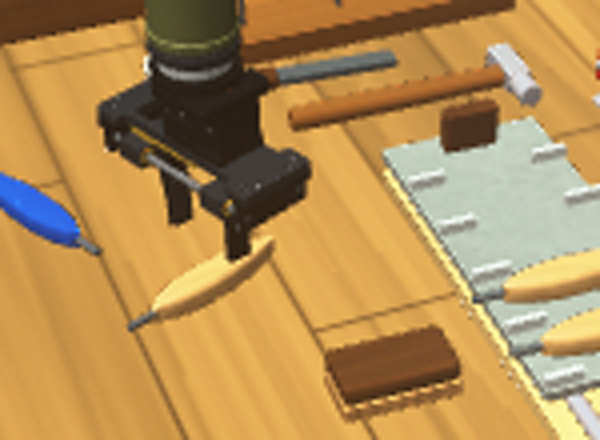

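Blade C has its wood end at (153,313) and its point at (272,240), which match the predictions. It hasn't moved, so I'll grasp it.

jog_arm --motion '[{"x": 0,"y": 0,"z": 1.5,"ax": 0,"ay": 0,"az": 0},{"x": 0,"y": 0,"z": 1.5,"ax": 0,"ay": 0,"az": 0},{"x": 0,"y": 0,"z": 1.5,"ax": 0,"ay": 0,"az": 0},{"x": 0,"y": 0,"z": 0.8,"ax": 0,"ay": 0,"az": 0},{"x": 0,"y": 0,"z": 0.3,"ax": 0,"ay": 0,"az": 0}]'

```text
time_s: 22.9
tool_pos: [0.3479, 0.2621, 0.0039]
tool_rot: [-180.0, -0.1, -156.7]
force: [0.5, -0.3, -0.2]
grip_width: 0.0651
grasp_force: 0.0
```

jog_arm --motion '[{"x": 0,"y": 0,"z": 0,"ax": 0,"ay": 0,"az": 0},{"x": 0,"y": 0,"z": 0,"ax": 0,"ay": 0,"az": 0},{"x": 0,"y": 0,"z": 0,"ax": 0,"ay": 0,"az": 0},{"x": 0,"y": 0,"z": 0,"ax": 0,"ay": 0,"az": 0},{"x": 0,"y": 0,"z": 0,"ax": 0,"ay": 0,"az": 0}]' --claw -1

```text
time_s: 23.4
tool_pos: [0.3485, 0.2628, 0.0049]
tool_rot: [180.0, 0.0, -156.7]
force: [-0.9, -0.1, 1.8]
grip_width: 0.0338
grasp_force: 25.0
```

jog_arm --motion '[{"x": 0,"y": 0,"z": -1,"ax": 0,"ay": 0,"az": 0},{"x": 0,"y": 0,"z": -2,"ax": 0,"ay": 0,"az": 0},{"x": 0,"y": 0,"z": -3,"ax": 0,"ay": 0,"az": 0},{"x": 0,"y": 0,"z": -2.5,"ax": 0,"ay": 0,"az": 0},{"x": 0,"y": 0,"z": -0.5,"ax": 0,"ay": 0,"az": 0}]'

```text
time_s: 23.9
tool_pos: [0.3501, 0.2639, 0.098]
tool_rot: [179.9, 0.3, -156.7]
force: [0.6, 0.3, -0.1]
grip_width: 0.0338
grasp_force: 25.0
```

```bash
python3 -c "
from h import *
c2=lambda x,y,z: p2w('top',130+x/3.2-.35,130+y/3.2-.35,z)
a,b=c2(415,40,.063),c2(414,180.5,.063);print((a+b)/2,a-b)
plan([.622,.1645,.095],179.3,n=15)"
```

```text
[0.62256427 0.09084213 0.063     ] [ 0.14091696 -0.00178118  0.        ]
world d cm [27.19 -9.94 -0.3 ] rows 15
call:
   [-1.4, -1.33, 0.03, 0.01, 0.02, 1.6]
   [-1.44, -1.29, 0.03, 0.01, 0.02, 1.6]
   [-1.47, -1.25, 0.03, 0.01, 0.02, 1.6]
   [-1.51, -1.2, 0.02, 0.01, 0.02, 1.6]
   [-1.54, -1.16, 0.02, 0.01, 0.02, 1.6]
call:
   [-1.57, -1.12, 0.02, 0.01, 0.02, 1.6]
   [-1.6, -1.07, 0.02, 0.01, 0.02, 1.6]
   [-1.63, -1.03, 0.02, 0.01, 0.02, 1.6]
   [-1.66, -0.98, 0.02, 0.01, 0.02, 1.6]
   [-1.69, -0.94, 0.02, 0.01, 0.02, 1.6]
call:
   [-1.71, -0.89, 0.02, 0.01, 0.02, 1.6]
   [-1.74, -0.84, 0.02, 0.01, 0.02, 1.6]
   [-1.76, -0.79, 0.02, 0.01, 0.02, 1.6]
   [-1.78, -0.74, 0.02, 0.01, 0.02, 1.6]
   [-1.8, -0.69, 0.02, 0.01, 0.02, 1.6]
```

jog_arm --motion '[{"x": -1.2,"y": -1.1,"z": 0,"ax": 0,"ay": 0,"az": 1.6},{"x": -1.4,"y": -1.3,"z": 0,"ax": 0,"ay": 0,"az": 1.6},{"x": -1.6,"y": -1.3,"z": 0,"ax": 0,"ay": 0,"az": 1.6},{"x": -1.6,"y": -1.2,"z": 0,"ax": 0,"ay": 0,"az": 1.6},{"x": -1.6,"y": -1.2,"z": 0,"ax": 0,"ay": 0,"az": 1.6}]'

```text
time_s: 24.4
tool_pos: [0.4406, 0.229, 0.0936]
tool_rot: [-180.0, -0.1, -164.9]
force: [0.7, 0.3, -0.6]
grip_width: 0.0339
grasp_force: 25.0
```

jog_arm --motion '[{"x": -1.6,"y": -1.1,"z": 0,"ax": 0,"ay": 0,"az": 1.6},{"x": -1.6,"y": -1.1,"z": 0,"ax": 0,"ay": 0,"az": 1.6},{"x": -1.7,"y": -1,"z": 0,"ax": 0,"ay": 0,"az": 1.6},{"x": -1.7,"y": -1,"z": 0,"ax": 0,"ay": 0,"az": 1.6},{"x": -1.7,"y": -1,"z": 0,"ax": 0,"ay": 0,"az": 1.6}]'

```text
time_s: 24.9
tool_pos: [0.5326, 0.1957, 0.0938]
tool_rot: [-180.0, -0.0, -172.8]
force: [0.2, 0.6, -0.7]
grip_width: 0.0338
grasp_force: 25.0
```

jog_arm --motion '[{"x": -1.8,"y": -0.9,"z": 0,"ax": 0,"ay": 0,"az": 1.6},{"x": -1.8,"y": -0.9,"z": 0,"ax": 0,"ay": 0,"az": 1.6},{"x": -1.8,"y": -0.8,"z": 0,"ax": 0,"ay": 0,"az": 1.6},{"x": -1.6,"y": -0.7,"z": 0,"ax": 0,"ay": 0,"az": 1.6},{"x": -1,"y": -0.4,"z": 0,"ax": 0,"ay": 0,"az": 1.6}]'

```text
time_s: 25.4
tool_pos: [0.6155, 0.1642, 0.0936]
tool_rot: [-179.9, -0.0, 179.1]
force: [0.4, -0.1, -1.2]
grip_width: 0.0339
grasp_force: 25.0
```

jog_arm --motion '[{"x": -0.3,"y": 0,"z": 0.5,"ax": 0,"ay": 0,"az": 0},{"x": 0,"y": 0,"z": 0.5,"ax": 0,"ay": 0,"az": 0},{"x": 0,"y": 0,"z": 0,"ax": 0,"ay": 0,"az": 0},{"x": 0,"y": 0,"z": 0,"ax": 0,"ay": 0,"az": 0},{"x": 0,"y": 0,"z": 0,"ax": 0,"ay": 0,"az": 0}]'

```text
time_s: 25.9
tool_pos: [0.6162, 0.1668, 0.0848]
tool_rot: [180.0, 0.0, 179.4]
force: [-1.0, 0.2, -0.8]
grip_width: 0.0337
grasp_force: 25.0
```

```bash
python3 -c "
from h import *
plan([.6225,.165,.0565],179.3,n=5)"
```

```text
world d cm [ 0.63 -0.18 -2.83] rows 5
call:
   [-0.13, -0.04, 0.57, 0.0, 0.0, 0.01]
   [-0.13, -0.04, 0.57, 0.0, 0.0, 0.01]
   [-0.13, -0.04, 0.57, 0.0, 0.0, 0.01]
   [-0.13, -0.04, 0.57, 0.0, 0.0, 0.01]
   [-0.13, -0.04, 0.57, 0.0, 0.0, 0.01]
```

jog_arm --motion '[{"x": -0.2,"y": -0.1,"z": 0.8,"ax": 0,"ay": 0,"az": 0},{"x": -0.2,"y": -0.1,"z": 0.8,"ax": 0,"ay": 0,"az": 0},{"x": -0.2,"y": 0,"z": 0.6,"ax": 0,"ay": 0,"az": 0},{"x": 0,"y": 0,"z": 0.4,"ax": 0,"ay": 0,"az": 0},{"x": 0,"y": 0,"z": 0.1,"ax": 0,"ay": 0,"az": 0}]'

```text
time_s: 26.4
tool_pos: [0.622, 0.164, 0.0565]
tool_rot: [-180.0, -0.1, 179.3]
force: [-0.1, 0.1, -1.2]
grip_width: 0.0338
grasp_force: 25.0
```

jog_arm --motion '[{"x": 0,"y": 0,"z": 0.1,"ax": 0,"ay": 0,"az": 0},{"x": 0,"y": 0,"z": 0.1,"ax": 0,"ay": 0,"az": 0},{"x": 0,"y": 0,"z": 0.1,"ax": 0,"ay": 0,"az": 0},{"x": 0,"y": 0,"z": 0,"ax": 0,"ay": 0,"az": 0},{"x": 0,"y": 0,"z": 0,"ax": 0,"ay": 0,"az": 0}]'

```text
time_s: 26.9
tool_pos: [0.6228, 0.1644, 0.0551]
tool_rot: [180.0, 0.0, 179.3]
force: [-0.7, 0.1, 0.9]
grip_width: 0.0338
grasp_force: 25.0
```

jog_arm --motion '[{"x": 0,"y": 0,"z": 0.1,"ax": 0,"ay": 0,"az": 0},{"x": 0,"y": 0,"z": 0,"ax": 0,"ay": 0,"az": 0},{"x": 0,"y": 0,"z": 0,"ax": 0,"ay": 0,"az": 0},{"x": 0,"y": 0,"z": 0,"ax": 0,"ay": 0,"az": 0},{"x": 0,"y": 0,"z": 0,"ax": 0,"ay": 0,"az": 0}]'

```text
time_s: 27.4
tool_pos: [0.6228, 0.1644, 0.055]
tool_rot: [180.0, 0.0, 179.3]
force: [-2.6, -1.2, 6.9]
grip_width: 0.0336
grasp_force: 25.0
```

jog_arm --motion '[{"x": 0,"y": 0,"z": 0,"ax": 0,"ay": 0,"az": 0},{"x": 0,"y": 0,"z": 0,"ax": 0,"ay": 0,"az": 0},{"x": 0,"y": 0,"z": 0,"ax": 0,"ay": 0,"az": 0},{"x": 0,"y": 0,"z": -0.5,"ax": 0,"ay": 0,"az": 0},{"x": 0,"y": 0,"z": -1,"ax": 0,"ay": 0,"az": 0}]' --claw 0.3

```text
time_s: 27.9
tool_pos: [0.6218, 0.1641, 0.0681]
tool_rot: [-180.0, -0.1, 179.3]
force: [0.5, 0.2, -0.3]
grip_width: 0.0555
grasp_force: 0.0
```

jog_arm --motion '[{"x": 0,"y": 0,"z": -2,"ax": 0,"ay": 0,"az": 0},{"x": 0,"y": 0,"z": -3,"ax": 0,"ay": 0,"az": 0},{"x": 0,"y": 1,"z": -1.5,"ax": 0,"ay": 0,"az": 0},{"x": 0,"y": 2,"z": 0,"ax": 0,"ay": 0,"az": 0},{"x": 0,"y": 3,"z": 0,"ax": 0,"ay": 0,"az": 0}]'

```text
time_s: 28.4
tool_pos: [0.6244, 0.2236, 0.1353]
tool_rot: [180.0, 0.2, 179.1]
force: [1.5, -0.3, -0.5]
grip_width: 0.0568
grasp_force: 0.0
```

jog_arm --motion '[{"x": 0,"y": 3,"z": 0,"ax": 0,"ay": 0,"az": 0},{"x": 0,"y": 3,"z": 0,"ax": 0,"ay": 0,"az": 0},{"x": 0,"y": 3,"z": 0,"ax": 0,"ay": 0,"az": 0},{"x": 0,"y": 3,"z": 0,"ax": 0,"ay": 0,"az": 0},{"x": 0,"y": 1,"z": 0,"ax": 0,"ay": 0,"az": 0}]' --claw -1

```text
time_s: 28.9
tool_pos: [0.6228, 0.3601, 0.1334]
tool_rot: [179.8, -0.1, 179.7]
force: [0.5, 0.8, 0.5]
grip_width: 0.0244
grasp_force: 0.0
```

```bash
python3 -c "
from h import *
shot('top','t8.png',(130,130,380,290),3.2)
plan([.6225,.356,.073],180,n=5)"
```

```text
world d cm [-0.04 -0.38 -6.03] rows 5
call:
   [0.01, -0.08, 1.21, 0.03, -0.01, -0.07]
   [0.01, -0.08, 1.21, 0.03, -0.01, -0.07]
   [0.01, -0.08, 1.21, 0.03, -0.01, -0.07]
   [0.01, -0.08, 1.21, 0.03, -0.01, -0.07]
   [0.01, -0.08, 1.21, 0.03, -0.01, -0.07]
```

View pics/t8.png

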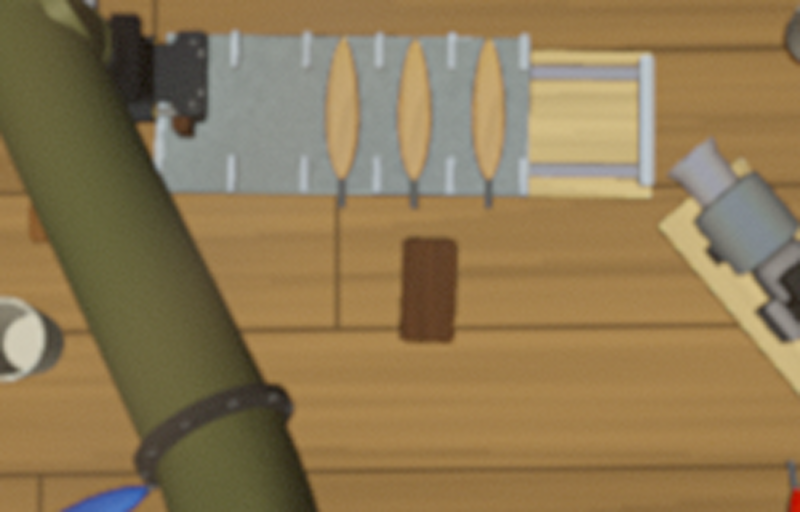

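All three blades lie in bays 0, 1 and 2, at columns 489, 415 and 343. Now I'll push the carriage home from the far side of the handle.

jog_arm --motion '[{"x": 0,"y": 0,"z": 0.5,"ax": 0,"ay": 0,"az": 0},{"x": 0,"y": 0,"z": 1,"ax": 0,"ay": 0,"az": 0},{"x": 0,"y": 0,"z": 1.5,"ax": 0,"ay": 0,"az": 0},{"x": 0,"y": 0,"z": 1.5,"ax": 0,"ay": 0,"az": 0},{"x": 0,"y": 0,"z": 1.3,"ax": 0,"ay": 0,"az": 0}]'

```text
time_s: 29.45
tool_pos: [0.6243, 0.3528, 0.0733]
tool_rot: [-179.9, -0.1, 179.3]
force: [-0.9, 0.0, -0.6]
grip_width: 0.0003
grasp_force: 0.0
```

jog_arm --motion '[{"x": 0,"y": -0.2,"z": 0.1,"ax": 0,"ay": 0,"az": 0},{"x": 0,"y": -0.4,"z": 0.1,"ax": 0,"ay": 0,"az": 0},{"x": 0,"y": -0.4,"z": 0,"ax": 0,"ay": 0,"az": 0},{"x": 0,"y": -0.4,"z": 0,"ax": 0,"ay": 0,"az": 0},{"x": 0,"y": -0.5,"z": 0,"ax": 0,"ay": 0,"az": 0}]'

```text
time_s: 29.95
tool_pos: [0.6251, 0.336, 0.0746]
tool_rot: [179.9, 0.1, 179.3]
force: [1.0, 3.3, -0.2]
grip_width: 0.0002
grasp_force: 1.4
```

jog_arm --motion '[{"x": 0,"y": -0.5,"z": 0,"ax": 0,"ay": 0,"az": 0},{"x": 0,"y": -0.6,"z": 0,"ax": 0,"ay": 0,"az": 0},{"x": 0,"y": -0.6,"z": 0,"ax": 0,"ay": 0,"az": 0},{"x": 0,"y": -0.6,"z": 0,"ax": 0,"ay": 0,"az": 0},{"x": 0,"y": -0.6,"z": 0,"ax": 0,"ay": 0,"az": 0}]'

```text
time_s: 30.45
tool_pos: [0.6244, 0.3061, 0.0743]
tool_rot: [180.0, 0.0, 179.3]
force: [-0.1, 2.7, 2.5]
grip_width: 0.0006
grasp_force: 1.8
```

jog_arm --motion '[{"x": 0,"y": -0.6,"z": 0,"ax": 0,"ay": 0,"az": 0},{"x": 0,"y": -0.6,"z": 0,"ax": 0,"ay": 0,"az": 0},{"x": 0,"y": -0.6,"z": 0,"ax": 0,"ay": 0,"az": 0},{"x": 0,"y": -0.6,"z": 0,"ax": 0,"ay": 0,"az": 0},{"x": 0,"y": -0.6,"z": 0,"ax": 0,"ay": 0,"az": 0}]'

```text
time_s: 30.95
tool_pos: [0.6238, 0.2758, 0.0736]
tool_rot: [180.0, -0.0, 179.3]
force: [0.4, 3.2, 3.4]
grip_width: 0.0002
grasp_force: 1.8
```

jog_arm --motion '[{"x": 0.1,"y": -0.6,"z": 0,"ax": 0,"ay": 0,"az": 0},{"x": 0,"y": -0.6,"z": 0,"ax": 0,"ay": 0,"az": 0},{"x": 0,"y": -0.5,"z": 0,"ax": 0,"ay": 0,"az": 0},{"x": 0,"y": -0.5,"z": 0,"ax": 0,"ay": 0,"az": 0},{"x": 0,"y": -0.5,"z": 0,"ax": 0,"ay": 0,"az": 0}]'

```text
time_s: 31.45
tool_pos: [0.6227, 0.2488, 0.0735]
tool_rot: [180.0, 0.0, 179.3]
force: [2.2, 3.2, 1.2]
grip_width: 0.0002
grasp_force: 1.6
```

jog_arm --motion '[{"x": 0,"y": -0.4,"z": 0,"ax": 0,"ay": 0,"az": 0},{"x": 0,"y": -0.3,"z": 0,"ax": 0,"ay": 0,"az": 0},{"x": 0,"y": -0.3,"z": 0,"ax": 0,"ay": 0,"az": 0},{"x": 0,"y": -0.3,"z": 0,"ax": 0,"ay": 0,"az": 0},{"x": 0,"y": -0.3,"z": 0,"ax": 0,"ay": 0,"az": 0}]'

```text
time_s: 31.95
tool_pos: [0.6223, 0.2332, 0.0735]
tool_rot: [180.0, -0.0, 179.3]
force: [1.3, 3.7, 1.2]
grip_width: 0.0004
grasp_force: 1.5
```

jog_arm --motion '[{"x": 0,"y": -0.2,"z": 0,"ax": 0,"ay": 0,"az": 0},{"x": 0,"y": -0.2,"z": 0,"ax": 0,"ay": 0,"az": 0},{"x": 0,"y": -0.2,"z": 0,"ax": 0,"ay": 0,"az": 0},{"x": 0,"y": -0.2,"z": 0,"ax": 0,"ay": 0,"az": 0},{"x": 0,"y": -0.1,"z": 0,"ax": 0,"ay": 0,"az": 0}]'

```text
time_s: 32.45
tool_pos: [0.622, 0.2239, 0.0735]
tool_rot: [-180.0, -0.0, 179.3]
force: [2.5, 2.0, 0.3]
grip_width: 0.0006
grasp_force: 1.4
```

jog_arm --motion '[{"x": 0,"y": -0.2,"z": 0,"ax": 0,"ay": 0,"az": 0},{"x": 0,"y": -0.2,"z": 0,"ax": 0,"ay": 0,"az": 0},{"x": 0,"y": -0.2,"z": 0,"ax": 0,"ay": 0,"az": 0},{"x": 0,"y": -0.1,"z": 0,"ax": 0,"ay": 0,"az": 0},{"x": 0,"y": -0.1,"z": 0,"ax": 0,"ay": 0,"az": 0}]'

```text
time_s: 32.95
tool_pos: [0.622, 0.2175, 0.0736]
tool_rot: [179.9, 0.0, 179.4]
force: [2.9, 5.9, 0.9]
grip_width: 0.0003
grasp_force: 3.0
```

jog_arm --motion '[{"x": 0,"y": -0.1,"z": 0,"ax": 0,"ay": 0,"az": 0},{"x": 0,"y": -0.1,"z": 0,"ax": 0,"ay": 0,"az": 0},{"x": 0,"y": -0.1,"z": 0,"ax": 0,"ay": 0,"az": 0},{"x": 0,"y": -0.1,"z": 0,"ax": 0,"ay": 0,"az": 0},{"x": 0,"y": 0,"z": 0,"ax": 0,"ay": 0,"az": 0}]'

```text
time_s: 33.45
tool_pos: [0.622, 0.2175, 0.0737]
tool_rot: [179.6, 0.1, 179.5]
force: [4.0, 10.6, -1.9]
grip_width: 0.0005
grasp_force: 5.1
```

The carriage stopped firmly at TCP y 0.2175, which is 120 mm of travel, so it's home. I'll retreat and turn towards the blower.

jog_arm --motion '[{"x": 0,"y": 0.6,"z": 0,"ax": 0,"ay": 0,"az": 0},{"x": 0,"y": 1,"z": -0.5,"ax": 0,"ay": 0,"az": 0},{"x": 0,"y": 0.5,"z": -3,"ax": 0,"ay": 0,"az": 0},{"x": 0,"y": 0,"z": -4,"ax": 0,"ay": 0,"az": 0},{"x": 0,"y": 0,"z": -4,"ax": 0,"ay": 0,"az": 0}]'

```text
time_s: 33.95
tool_pos: [0.6214, 0.2321, 0.189]
tool_rot: [-179.8, -0.2, 179.3]
force: [-0.2, 0.6, 0.1]
grip_width: 0.0009
grasp_force: 0.0
```

jog_arm --motion '[{"x": 2,"y": 0,"z": -1.5,"ax": 0,"ay": 0,"az": 0},{"x": 3,"y": 0,"z": 0,"ax": 0,"ay": 0,"az": 0},{"x": 4,"y": 0,"z": 0,"ax": 0,"ay": 0,"az": 0},{"x": 3,"y": 0,"z": 0,"ax": 0,"ay": 0,"az": 0},{"x": 1,"y": 0,"z": 0,"ax": 0,"ay": 0,"az": 0}]'

```text
time_s: 34.45
tool_pos: [0.4895, 0.2345, 0.2037]
tool_rot: [-179.9, -0.1, 179.4]
force: [-0.4, 0.5, -0.0]
grip_width: 0.0005
grasp_force: 0.0
```

```bash
python3 - <<'E'
from h import *
st()
a=env.read_camera('top')[:,:,::-1]; b=env.read_camera('side')[:,:,::-1]
cv2.imwrite('pics/full_t9.png',a);cv2.imwrite('pics/full_s9.png',b)
t=cv2.resize(a[170:260,335:425],(400,400),interpolation=cv2.INTER_CUBIC)   # 4.444
s=cv2.resize(b[240:350,285:375],(327,400),interpolation=cv2.INTER_CUBIC)   # 3.636
w=cv2.resize(a[130:215,170:400],(541,200),interpolation=cv2.INTER_CUBIC)
o=np.zeros((600,727,3),np.uint8);o[:400,:400]=t;o[:400,400:]=s;o[400:,:541]=w
cv2.imwrite('pics/m9.png',o)
E
```

```text
{'time_s': 34.45, 'qpos': [-36.919, 5.935, 9.153, 100.278, -0.982, 73.984, 61.859], 'tool_pos': [0.489, 0.234, 0.204], 'tool_rot': [-179.944, -0.107, 179.401], 'force': [-0.37, 0.526, -0.027], 'grip_width': 0.001, 'grasp_force': 0.0}
```

View pics/m9.png

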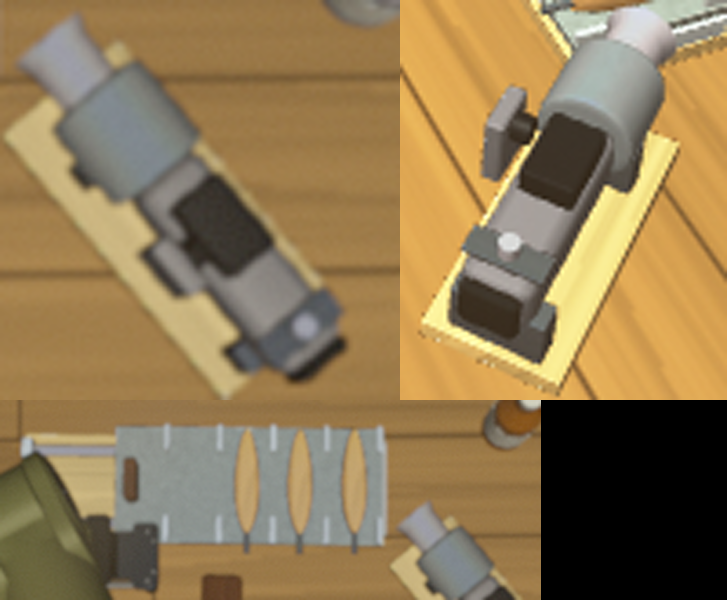

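The carriage is home with all three blades in their bays (columns 247, 299 and 353 of the lower panel). The trigger pad's corners are at (208,175), (172,207), (273,240) and (228,276) in the top crop, and its centre in the side crop is about (565,150).

```bash
python3 - <<'E'
from h import *
f=lambda x,y,z:p2w('top',335+x/4.444-.39,170+y/4.444-.39,z)
c=[f(x,y,.132)[:2] for x,y in((208,175),(172,207),(228,276),(273,240))];c=np.array(c);print(c,c.mean(0))
e=c[0]-c[3];g=c[1]-c[2];print(np.linalg.norm(e),np.linalg.norm(g),np.degrees(np.arctan2(e[1]+g[1],e[0]+g[0])),np.linalg.norm(c[0]-c[1]))
s=lambda x,y,z:p2w('side',285+(x-400)/3.636-.36,240+y/3.636-.36,z)
for p in((553,112),(609,122),(577,190),(522,174),(565,150)):print(s(*p,.132)[:2])
print('button top',f(195,250,.137),s(522,127,.137),'cheek',f(172,266,.154)); 
u=f(60,55,.09)-f(305,325,.135);print(np.degrees(np.arctan2(u[1],u[0])))
E
```

```text
[[ 0.46868115 -0.277733  ]
 [ 0.44727055 -0.25288553]
 [ 0.4004195  -0.28928808]
 [ 0.424344   -0.32025501]] [ 0.4351788 -0.2850404]
0.061432115765422644 0.059330992966424745 40.87660883283817 0.03279954765563246
[ 0.44436468 -0.25258798]
[ 0.47732573 -0.27656542]
[ 0.42630286 -0.32193629]
[ 0.39749643 -0.29477771]
[ 0.43554776 -0.28730002]
button top [ 0.41779856 -0.26654705  0.137     ] [ 0.4147544  -0.26026913  0.137     ] cheek [ 0.40625484 -0.24749504  0.154     ]
38.75399868939432
```

```bash
python3 -c "
from h import *
plan([.4387,-.2878,.2],130,n=25)" | sed -n '1,3p;7,9p;13,15p;19,21p;25,35p'
```

```text
world d cm [ -5.29 -52.23  -0.4 ] rows 25
call:
   [0.19, -2.09, 0.02, -0.0, 0.0, 1.97]
   [-0.1, -2.1, 0.02, -0.0, 0.0, 1.97]
call:
   [-0.17, -2.09, 0.02, -0.0, 0.0, 1.97]
   [-0.46, -2.05, 0.02, -0.0, 0.0, 1.97]
call:
   [-0.53, -2.03, 0.02, -0.0, 0.0, 1.97]
   [-0.8, -1.94, 0.02, -0.0, 0.0, 1.97]
call:
   [-0.87, -1.91, 0.02, -0.0, 0.0, 1.97]
   [-1.12, -1.77, 0.02, -0.0, 0.0, 1.97]
call:
   [-1.18, -1.73, 0.02, -0.0, 0.0, 1.97]
   [-1.24, -1.69, 0.02, -0.0, 0.0, 1.97]
   [-1.3, -1.65, 0.02, -0.0, 0.0, 1.97]
   [-1.36, -1.6, 0.02, -0.0, 0.0, 1.97]
   [-1.41, -1.55, 0.02, -0.0, 0.0, 1.97]
```

jog_arm --motion '[{"x": 0.2,"y": -1.5,"z": 0,"ax": 0,"ay": 0,"az": 0},{"x": 0.3,"y": -3,"z": 0,"ax": 0,"ay": 0,"az": 0},{"x": 0.3,"y": -4,"z": 0,"ax": 0,"ay": 0,"az": 0},{"x": 0.4,"y": -4,"z": 0,"ax": 0,"ay": 0,"az": 0},{"x": 0.4,"y": -4,"z": 0,"ax": 0,"ay": 0,"az": 0}]'

```text
time_s: 35.05
tool_pos: [0.475, 0.0662, 0.2035]
tool_rot: [-179.9, 0.0, 179.2]
force: [0.4, 0.5, -0.1]
grip_width: 0.0005
grasp_force: 0.0
```

jog_arm --motion '[{"x": 0.4,"y": -4,"z": 0,"ax": 0,"ay": 0,"az": 0},{"x": 0.4,"y": -4,"z": 0,"ax": 0,"ay": 0,"az": 0},{"x": 0.4,"y": -4,"z": 0,"ax": 0,"ay": 0,"az": 0},{"x": 0.4,"y": -4,"z": 0,"ax": 0,"ay": 0,"az": 0},{"x": 0.4,"y": -4,"z": 0,"ax": 0,"ay": 0,"az": 0}]'

```text
time_s: 35.55
tool_pos: [0.4516, -0.1339, 0.2037]
tool_rot: [-179.9, 0.0, 179.1]
force: [0.0, 0.5, -1.0]
grip_width: 0.0005
grasp_force: 0.0
```

jog_arm --motion '[{"x": 0.4,"y": -4,"z": 0,"ax": 0,"ay": 0,"az": 3},{"x": 0.4,"y": -4,"z": 0,"ax": 0,"ay": 0,"az": 5},{"x": 0,"y": -3,"z": 0,"ax": 0,"ay": 0,"az": 5},{"x": 0,"y": -2,"z": 0,"ax": 0,"ay": 0,"az": 5},{"x": 0,"y": -1,"z": 0,"ax": 0,"ay": 0,"az": 5}]'

```text
time_s: 36.05
tool_pos: [0.4267, -0.273, 0.2037]
tool_rot: [-179.8, 0.0, 155.7]
force: [0.3, 0.4, -0.8]
grip_width: 0.0004
grasp_force: 0.0
```

jog_arm --motion '[{"x": 0,"y": 0,"z": 0,"ax": 0,"ay": 0,"az": 7},{"x": 0,"y": 0,"z": 0,"ax": 0,"ay": 0,"az": 7},{"x": 0,"y": 0,"z": 0,"ax": 0,"ay": 0,"az": 6},{"x": 0,"y": 0,"z": 0,"ax": 0,"ay": 0,"az": 6},{"x": 0,"y": 0,"z": 0,"ax": 0,"ay": 0,"az": 0}]'

```text
time_s: 36.55
tool_pos: [0.4278, -0.2702, 0.2035]
tool_rot: [-179.9, 0.0, 130.1]
force: [0.6, -0.5, -0.2]
grip_width: 0.0003
grasp_force: 0.0
```

```bash
python3 -c "
from h import *
st();plan([.4387,-.2878,.145],130,n=5)"
```

```text
{'time_s': 36.55, 'qpos': [-9.181, 0.559, 39.005, 105.994, -0.271, 73.576, 70.038], 'tool_pos': [0.428, -0.27, 0.204], 'tool_rot': [-179.912, 0.027, 130.138], 'force': [0.561, -0.469, -0.203], 'grip_width': 0.0, 'grasp_force': 0.0}
world d cm [ 1.09 -1.76 -5.85] rows 5
call:
   [-0.41, -0.06, 1.17, -0.02, 0.01, 0.03]
   [-0.41, -0.06, 1.17, -0.02, 0.01, 0.03]
   [-0.41, -0.06, 1.17, -0.02, 0.01, 0.03]
   [-0.41, -0.06, 1.17, -0.02, 0.01, 0.03]
   [-0.41, -0.06, 1.17, -0.02, 0.01, 0.03]
```

jog_arm --motion '[{"x": -0.7,"y": 0,"z": 0.5,"ax": 0,"ay": 0,"az": 0},{"x": -0.7,"y": -0.1,"z": 1,"ax": 0,"ay": 0,"az": 0},{"x": -0.6,"y": -0.1,"z": 1.5,"ax": 0,"ay": 0,"az": 0},{"x": 0,"y": -0.1,"z": 1.5,"ax": 0,"ay": 0,"az": 0},{"x": 0,"y": 0,"z": 1,"ax": 0,"ay": 0,"az": 0}]'

```text
time_s: 37.05
tool_pos: [0.4382, -0.2854, 0.1461]
tool_rot: [-179.9, -0.1, 130.3]
force: [-0.5, 0.5, 0.2]
grip_width: 0.0002
grasp_force: 0.0
```

jog_arm --motion '[{"x": 0,"y": 0,"z": 0.5,"ax": 0,"ay": 0,"az": 0},{"x": 0,"y": 0,"z": 0.4,"ax": 0,"ay": 0,"az": 0},{"x": 0,"y": 0,"z": 0.3,"ax": 0,"ay": 0,"az": 0},{"x": 0,"y": 0,"z": 0.2,"ax": 0,"ay": 0,"az": 0},{"x": 0,"y": 0,"z": 0,"ax": 0,"ay": 0,"az": 0}]'

```text
time_s: 37.55
tool_pos: [0.4393, -0.2851, 0.1346]
tool_rot: [180.0, 0.0, 130.3]
force: [0.1, -0.4, -0.5]
grip_width: 0.0006
grasp_force: 0.0
```

jog_arm --motion '[{"x": 0,"y": 0,"z": 0.2,"ax": 0,"ay": 0,"az": 0},{"x": 0,"y": 0,"z": 0.2,"ax": 0,"ay": 0,"az": 0},{"x": 0,"y": 0,"z": 0.2,"ax": 0,"ay": 0,"az": 0},{"x": 0,"y": 0,"z": 0.2,"ax": 0,"ay": 0,"az": 0},{"x": 0,"y": 0,"z": 0.2,"ax": 0,"ay": 0,"az": 0}]'

```text
time_s: 38.05
tool_pos: [0.4396, -0.2853, 0.1253]
tool_rot: [180.0, 0.0, 130.3]
force: [-1.9, 1.2, 8.0]
grip_width: 0.0005
grasp_force: 3.8
```

jog_arm --motion '[{"x": 0,"y": 0,"z": 0.2,"ax": 0,"ay": 0,"az": 0},{"x": 0,"y": 0,"z": 0.2,"ax": 0,"ay": 0,"az": 0},{"x": 0,"y": 0,"z": 0.2,"ax": 0,"ay": 0,"az": 0},{"x": 0,"y": 0,"z": 0.1,"ax": 0,"ay": 0,"az": 0},{"x": 0,"y": 0,"z": 0,"ax": 0,"ay": 0,"az": 0}]'

```text
time_s: 38.55
tool_pos: [0.4397, -0.2853, 0.1203]
tool_rot: [179.9, -0.0, 130.3]
force: [-6.0, 4.5, 20.4]
grip_width: 0.0005
grasp_force: 10.3
```

jog_arm --motion '[{"x": 0.3,"y": 0,"z": 0,"ax": 0,"ay": 0,"az": 0},{"x": 0.3,"y": 0,"z": 0,"ax": 0,"ay": 0,"az": 0},{"x": 0.3,"y": 0,"z": 0,"ax": 0,"ay": 0,"az": 0},{"x": 0.3,"y": 0,"z": 0,"ax": 0,"ay": 0,"az": 0},{"x": 0,"y": 0,"z": 0,"ax": 0,"ay": 0,"az": 0}]'

```text
time_s: 39.05
tool_pos: [0.4358, -0.2799, 0.1212]
tool_rot: [179.8, 0.7, 130.3]
force: [3.7, -4.9, 10.2]
grip_width: 0.0003
grasp_force: 5.1
```

jog_arm --motion '[{"x": 0.3,"y": 0,"z": 0,"ax": 0,"ay": 0,"az": 0},{"x": 0.2,"y": 0,"z": 0,"ax": 0,"ay": 0,"az": 0},{"x": 0.2,"y": 0,"z": 0,"ax": 0,"ay": 0,"az": 0},{"x": 0,"y": 0,"z": 0,"ax": 0,"ay": 0,"az": 0},{"x": 0,"y": 0,"z": 0,"ax": 0,"ay": 0,"az": 0}]'

```text
time_s: 39.55
tool_pos: [0.4315, -0.2746, 0.1212]
tool_rot: [179.8, 0.7, 130.3]
force: [4.1, -6.0, 10.3]
grip_width: 0.0005
grasp_force: 5.1
```

```bash
cat >> h.py <<'E'
def bl():
    o=env.get_obs();d=np.array(o['tool_pos'])[:2]-[.4355,-.284];X=np.array([.766,.643]);Y=np.array([-.643,.766]);F=np.array(o['force'])
    print('blower x,y mm',(1000*d@X).round(1),(1000*d@Y).round(1),'z',o['tool_pos'][2],'F x,y,z',(F[:2]@X).round(1),(F[:2]@Y).round(1),F[2].round(1))
E
python3 -c "
from h import *
bl()"
```

```text
blower x,y mm 3.0 9.8 z 0.12116259469333635 F x,y,z -0.7 -7.2 10.3
```

jog_arm --motion '[{"x": 0,"y": 0,"z": 0.1,"ax": 0,"ay": 0,"az": 0},{"x": 0,"y": 0,"z": 0.1,"ax": 0,"ay": 0,"az": 0},{"x": 0,"y": 0,"z": 0.1,"ax": 0,"ay": 0,"az": 0},{"x": 0,"y": 0,"z": 0,"ax": 0,"ay": 0,"az": 0},{"x": 0,"y": 0,"z": 0,"ax": 0,"ay": 0,"az": 0}]'

```text
time_s: 40.05
tool_pos: [0.4316, -0.2747, 0.1201]
tool_rot: [179.7, 0.7, 130.3]
force: [-1.8, -0.6, 25.4]
grip_width: 0.0004
grasp_force: 12.5
```

jog_arm --motion '[{"x": 0.2,"y": 0,"z": 0,"ax": 0,"ay": 0,"az": 0},{"x": 0.2,"y": 0,"z": 0,"ax": 0,"ay": 0,"az": 0},{"x": 0.2,"y": 0,"z": 0,"ax": 0,"ay": 0,"az": 0},{"x": 0,"y": 0,"z": 0,"ax": 0,"ay": 0,"az": 0},{"x": 0,"y": 0,"z": 0,"ax": 0,"ay": 0,"az": 0}]'

```text
time_s: 40.55
tool_pos: [0.43, -0.2726, 0.1202]
tool_rot: [179.7, 1.1, 130.3]
force: [5.6, -9.2, 15.2]
grip_width: 0.0005
grasp_force: 8.2
```

```bash
python3 -c "
from h import *
bl()"
```

```text
blower x,y mm 3.1 12.3 z 0.1202039197208453 F x,y,z -1.6 -10.7 15.2
```

jog_arm --motion '[{"x": 0.2,"y": 0,"z": 0.1,"ax": 0,"ay": 0,"az": 0},{"x": 0.2,"y": 0,"z": 0,"ax": 0,"ay": 0,"az": 0},{"x": 0.2,"y": 0,"z": 0.1,"ax": 0,"ay": 0,"az": 0},{"x": 0,"y": 0,"z": 0,"ax": 0,"ay": 0,"az": 0},{"x": 0,"y": 0,"z": 0,"ax": 0,"ay": 0,"az": 0}]'

```text
time_s: 41.05
tool_pos: [0.4285, -0.2705, 0.1201]
tool_rot: [179.6, 1.5, 130.2]
force: [9.1, -12.3, 19.2]
grip_width: 0.0004
grasp_force: 10.1
```

```bash
python3 -c "
from h import *
bl()"
```

```text
blower x,y mm 3.3 14.9 z 0.12007199615663208 F x,y,z -0.9 -15.2 19.2
```

jog_arm --motion '[{"x": 0.2,"y": 0,"z": 0,"ax": 0,"ay": 0,"az": 0},{"x": 0.2,"y": 0,"z": 0,"ax": 0,"ay": 0,"az": 0},{"x": 0.2,"y": 0,"z": 0,"ax": 0,"ay": 0,"az": 0},{"x": 0.1,"y": 0,"z": 0,"ax": 0,"ay": 0,"az": 0},{"x": 0,"y": 0,"z": 0,"ax": 0,"ay": 0,"az": 0}]'

```text
time_s: 41.55
tool_pos: [0.4248, -0.2658, 0.12]
tool_rot: [179.6, 1.7, 130.2]
force: [11.3, -14.2, 16.2]
grip_width: 0.0001
grasp_force: 11.9
```

```bash
python3 -c "
from h import *
bl()"
```

```text
blower x,y mm 3.5 20.8 z 0.120011998205839 F x,y,z -0.5 -18.1 16.2
```

jog_arm --motion '[{"x": 0.1,"y": 0,"z": 0.1,"ax": 0,"ay": 0,"az": 0},{"x": 0.1,"y": 0,"z": 0,"ax": 0,"ay": 0,"az": 0},{"x": 0.1,"y": 0,"z": 0.1,"ax": 0,"ay": 0,"az": 0},{"x": 0.1,"y": 0,"z": 0,"ax": 0,"ay": 0,"az": 0},{"x": 0,"y": 0,"z": 0,"ax": 0,"ay": 0,"az": 0}]'

```text
time_s: 42.05
tool_pos: [0.4247, -0.2657, 0.12]
tool_rot: [179.5, 2.1, 130.2]
force: [14.6, -20.3, 19.1]
grip_width: 0.0005
grasp_force: 14.3
```

```bash
python3 -c "
from h import *
bl()"
```

```text
blower x,y mm 3.5 21.0 z 0.11998750448050333 F x,y,z -1.9 -25.0 19.1
```

The finger has stalled sideways at 25 N with the trigger bottomed, so the button is fully in. I'll ease off the trigger.

jog_arm --motion '[{"x": 0,"y": 0,"z": -0.2,"ax": 0,"ay": 0,"az": 0},{"x": 0,"y": 0,"z": -0.2,"ax": 0,"ay": 0,"az": 0},{"x": 0,"y": 0,"z": -0.2,"ax": 0,"ay": 0,"az": 0},{"x": 0,"y": 0,"z": -0.2,"ax": 0,"ay": 0,"az": 0},{"x": 0,"y": 0,"z": 0,"ax": 0,"ay": 0,"az": 0}]'

```text
time_s: 42.55
tool_pos: [0.4242, -0.2653, 0.1244]
tool_rot: [179.6, 2.1, 130.2]
force: [23.8, -25.2, -7.3]
grip_width: 0.0001
grasp_force: 18.8
```

```bash
python3 -c "
from h import *
bl()"
```

```text
blower x,y mm 3.3 21.6 z 0.1243927471096539 F x,y,z 2.0 -34.6 -7.3
```

jog_arm --motion '[{"x": 0,"y": 0,"z": -0.2,"ax": 0,"ay": 0,"az": 0},{"x": 0,"y": 0,"z": -0.2,"ax": 0,"ay": 0,"az": 0},{"x": 0,"y": 0,"z": -0.2,"ax": 0,"ay": 0,"az": 0},{"x": 0,"y": 0,"z": -0.2,"ax": 0,"ay": 0,"az": 0},{"x": 0,"y": 0,"z": 0,"ax": 0,"ay": 0,"az": 0}]'

```text
time_s: 43.05
tool_pos: [0.4229, -0.2658, 0.1306]
tool_rot: [179.7, 2.1, 130.2]
force: [25.8, -27.6, -18.3]
grip_width: 0.0009
grasp_force: 18.8
```

```bash
python3 -c "
from h import *
bl()"
```

```text
blower x,y mm 2.1 22.0 z 0.13058170087551735 F x,y,z 2.0 -37.7 -18.3
```

jog_arm --motion '[{"x": -0.4,"y": 0,"z": 0,"ax": 0,"ay": 0,"az": 0},{"x": -0.4,"y": 0,"z": 0,"ax": 0,"ay": 0,"az": 0},{"x": -0.4,"y": 0,"z": 0,"ax": 0,"ay": 0,"az": 0},{"x": -0.4,"y": 0,"z": -0.2,"ax": 0,"ay": 0,"az": 0},{"x": -0.4,"y": 0,"z": -0.4,"ax": 0,"ay": 0,"az": 0}]'

```text
time_s: 43.55
tool_pos: [0.4244, -0.268, 0.1321]
tool_rot: [-180.0, -0.1, 130.3]
force: [-0.0, -0.2, -0.6]
grip_width: 0.0004
grasp_force: 0.0
```

jog_arm --motion '[{"x": -0.4,"y": 0,"z": -1,"ax": 0,"ay": 0,"az": 0},{"x": 0,"y": 0,"z": -2,"ax": 0,"ay": 0,"az": 0},{"x": 0,"y": 0,"z": -3,"ax": 0,"ay": 0,"az": 0},{"x": 0,"y": 0,"z": -3,"ax": 0,"ay": 0,"az": 0},{"x": 0,"y": 0,"z": -1,"ax": 0,"ay": 0,"az": 0}]'

```text
time_s: 44.05
tool_pos: [0.4286, -0.272, 0.2357]
tool_rot: [179.9, 0.2, 130.3]
force: [0.2, -0.3, -0.1]
grip_width: 0.0006
grasp_force: 0.0
```

jog_arm --motion '[{"x": 1.5,"y": 1,"z": 0,"ax": 0,"ay": 0,"az": 0},{"x": 3,"y": 2,"z": 0,"ax": 0,"ay": 0,"az": 0},{"x": 4,"y": 2,"z": 0,"ax": 0,"ay": 0,"az": 0},{"x": 4,"y": 2,"z": 0,"ax": 0,"ay": 0,"az": 0},{"x": 4,"y": 2,"z": 0,"ax": 0,"ay": 0,"az": 0}]'

```text
time_s: 44.55
tool_pos: [0.3881, -0.0856, 0.232]
tool_rot: [-180.0, -0.0, 130.3]
force: [0.7, 1.5, -0.2]
grip_width: 0.0003
grasp_force: 0.0
```

jog_arm --motion '[{"x": 4,"y": 2,"z": 0,"ax": 0,"ay": 0,"az": 0},{"x": 3,"y": 2,"z": 0,"ax": 0,"ay": 0,"az": 0},{"x": 2,"y": 1,"z": 0,"ax": 0,"ay": 0,"az": 0},{"x": 1,"y": 0,"z": 0,"ax": 0,"ay": 0,"az": 0},{"x": 0,"y": 0,"z": 0,"ax": 0,"ay": 0,"az": 0}]'

```text
time_s: 45.05
tool_pos: [0.3636, 0.0198, 0.232]
tool_rot: [-179.8, 0.0, 130.2]
force: [0.2, -1.4, -0.5]
grip_width: 0.0008
grasp_force: 0.0
```

```bash
python3 - <<'E'
from h import *
st()
a=env.read_camera('top')[:,:,::-1]; b=env.read_camera('side')[:,:,::-1]
b0=cv2.imread('pics/full_s9.png')
r=lambda im:cv2.resize(im[255:310,300:360],(390,358),interpolation=cv2.INTER_CUBIC)
o=np.zeros((600,780,3),np.uint8);o[:358,:390]=r(b0);o[:358,390:]=r(b)
o[358:600,:655]=cv2.resize(a[130:215,170:400],(655,242),interpolation=cv2.INTER_CUBIC)
cv2.imwrite('pics/m10.png',o)
E
```

```text
{'time_s': 45.05, 'qpos': [0.225, -17.231, -6.142, 117.923, -1.73, 79.34, 34.915], 'tool_pos': [0.364, 0.02, 0.232], 'tool_rot': [-179.835, 0.027, 130.236], 'force': [0.155, -1.402, -0.527], 'grip_width': 0.001, 'grasp_force': 0.0}
```

View pics/m10.png

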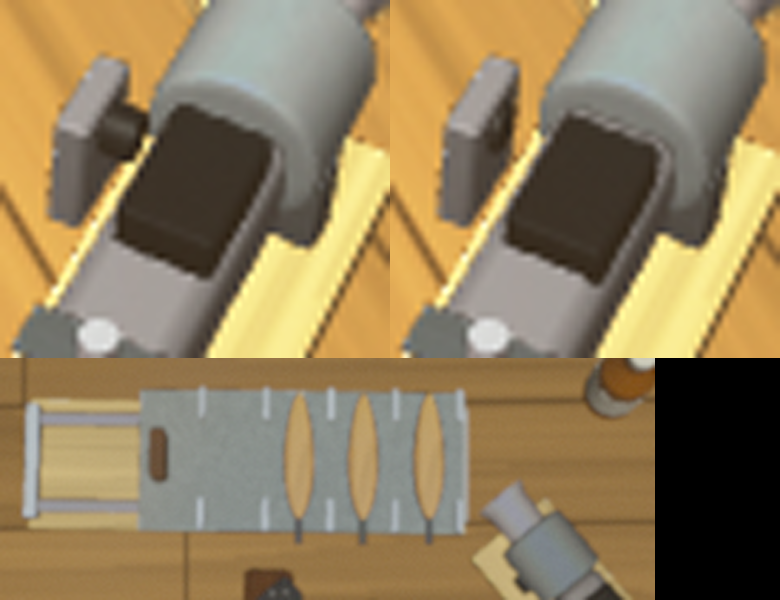

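The button is in (right panel against left), the trigger stays part-way down, the carriage is home and the blades are centred in their bays. Joint 2 is near its range limit, so I'll ease the arm off it before handing in.

jog_arm --motion '[{"x": -0.6,"y": 0.7,"z": 0,"ax": 0,"ay": 0,"az": 0},{"x": -1,"y": 1.2,"z": 0,"ax": 0,"ay": 0,"az": 0},{"x": -1,"y": 1.2,"z": 0,"ax": 0,"ay": 0,"az": 0},{"x": -0.6,"y": 0.7,"z": 0,"ax": 0,"ay": 0,"az": 0},{"x": 0,"y": 0,"z": 0,"ax": 0,"ay": 0,"az": 0}]'

```text
time_s: 45.65
tool_pos: [0.4152, 0.0208, 0.2322]
tool_rot: [-180.0, -0.1, 130.4]
force: [-0.6, 0.5, 0.1]
grip_width: 0.0003
grasp_force: 0.0
```

```bash
python3 -c "
from h import *
st();print(env.sign_off())"
```

```text
{'time_s': 45.65, 'qpos': [-0.602, -10.435, -5.183, 112.637, -0.995, 77.827, 34.886], 'tool_pos': [0.415, 0.021, 0.232], 'tool_rot': [-179.964, -0.068, 130.375], 'force': [-0.576, 0.511, 0.085], 'grip_width': 0.0, 'grasp_force': 0.0}
the job is handed in; nothing more can be done
None
```

I handed the job in at 45.7 s: the three blades on the bench lie in bays 0, 1 and 2, the carriage is home at the blower stop, and the last picture shows the blower locked on; sign-off returned no verdict.

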